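# Hang the storage box lid back on with its hinge pin

## Task

Put the loose lid back on the wooden storage box so that its hinge knuckle drops in line between the two knuckles of the box. One end of the hinge is closed by a stop plate: slide the hinge pin in from the open end, through all three knuckles, until its square grip is home against the hinge, and let go. Leave the mug, the tape roll and the thread spool where they are.

Things in the scene. Friction and masses are not known exactly. Their poses are not given: they have to be found in the camera images.
- storage_box: Open plywood box, fixed to the table, 110 (x) x 80 (y) x 80 mm high, walls 6 mm, two thread spools inside (below 52 mm). Origin: centre of its underside; z up. Its -x face carries two steel hinge knuckles, tubes 22.6 mm outside, bore 13.6 mm, from y = 20 to 40 and y = -40 to -20 mm; hinge axis parallel to the box's y at x = -67.5, z = 84 mm.
- box_hinge (a point): Point on the box's hinge axis, midway between its two knuckles (4 mm above the rim); moves with the box.
- stop_plate: Solid steel plate, fixed to one end of the hinge (y = +41.5 or -41.5 mm of the box, differs from start to start), 3 mm thick along the hinge axis, 32 wide, reaching 22 mm above the axis: it closes that end. Origin: on the hinge axis, mid thickness.
- open_ring: Thin steel ring plate, fixed to the other end of the hinge, 25 mm outside, hole 13.6 mm, 3 mm thick along the axis: this is the open end. Origin: on the hinge axis, mid thickness.
- lid: Loose plywood lid, 0.18 kg, plate 106 (x) x 80 (y) x 8 mm. Origin: underside of the plate; z up. When on, it has the box's x, y and yaw and its origin is 80 mm above the box's. Four tapered feet, 7.3 mm long, under the plate fit inside the box walls with 2 mm play all round. It starts flat on the table, on its feet.
- lid_handle (a point): Centre of the lid's handle bar: 64 mm along the lid's y, 14 mm wide (x), 12 mm high, 32 mm above the plate's underside (24 mm above its upper face), on two posts 25 mm each side of the centre.
- lid_hinge (a point): Centre of the lid's one steel knuckle (22.6 mm outside, bore 13.6 mm, from y = -16 to 16 mm), on its axis, at x = -67.5, z = 4 mm of the lid. It coincides with box_hinge when the lid is on.
- hinge_pin: Loose hinge pin, 128 mm long, 0.12 kg. Origin: on the axis, at the shoulder where shank and grip meet. x points along the pin to the tip: aluminium shank, 10 mm diameter, 78 mm long; the other way a square dark steel grip, 16 x 16 x 50 mm. It starts lying on a face of the grip, axis level 8 mm above the table. Home, the shoulder touches the ring plate, 1.5 mm from open_ring's origin.
- pin_tip (a point): Tip of the pin's shank, on its axis; the last 12 mm taper to 3 mm diameter. Home, it stops 5 mm short of the stop plate.
- pin_grip (a point): Centre of the pin's square grip, 25 mm behind the shoulder.
- mug: Mug, 92 mm high, standing loose at the far right; a bystander. Origin: centre of its underside.
- tape_roll: Roll of tape, about 92 mm across, 48 mm high, lying loose at the near right; a bystander. Origin: centre of its underside.
- thread_spool: Thread spool, 36 mm across, 44 mm high, standing loose near the robot; a bystander. Origin: centre of its underside.

How it is judged:
By the outcome, as a careful person would: the job done as asked, in the order asked, and still so for the second after the job is handed in, with the robot touching nothing.
It also fails if it takes over 56 s, if anything falls off the work surface, if the arm or the gripper's body presses on something with over 40 N, if the wrist force passes 120 N, or if a joint passes its speed limit or range.

## Robot

A 6-joint arm with a two-finger parallel gripper is mounted at the origin on the work surface; the furniture and walls round the work are solid. World frame = base frame: x ahead of the robot, y to its left, z up, the work surface at z = 0. Lengths are in m, angles in rad, forces in N, time in s.
With the tool pointing down it reaches from about 0.3 to 0.85 m from the base axis. Payload 4.2 kg.
Tool frame: the origin (TCP) lies at the very end of the fingers, on their centre line; the grasp point (between the pads) lies 19 mm behind it; z points along the fingers, y is the direction in which the jaws open and shut (so a half turn about z gives the same grasp; the last joint's range is limited). The gripper opens to 91 mm and grips with 3 to 60 N. Pads are 32 mm wide; open, the fingers measure 118 mm over their backs; the gripper's body (76 mm by 178 mm) begins 60 mm behind the grasp point.
Start: joints at [1.259, 0.32, 1.565, -0, 1.257, -0.02], TCP at [0.165, 0.551, 0.214] pointing down, gripper open.
Joint ranges: [-3.11, 3.11], [-0.84, 2.01], [0.21, 2.61], [-1.34, 4.49], [0.05, 2.63], [-2.56, 2.56]. Speed limits (rad/s): [2.57, 2.57, 3.14, 3.14, 3.14, 3.14].

## Interface

Orientations are given as a unit quaternion [w, x, y, z].
In Python, from station import manip gives the robot as it stands.
- The arm moves only by the shell command python3 -m pendant 'ROWS' [FORCE]. ROWS is JSON, a list of rows, each a list of 7 numbers: the turn, a rotation vector about the tool's x, y, z scaled (see below), then the shift along the tool's x, y, z scaled (see below), then the finger opening in mm, from 0 to 91.2. In form: [[ax, ay, az, x, y, z, fingers], ...]. A call has 1 to 10 rows; each row shifts and turns the commanded pose from where the row before left it, along the tool's axes as they then stand; what a row does not reach is not made up. The controller multiplies each number of a shift by 2 cm and each number of a turn by 4 degrees. A row lasts 1/10 s, in which the tool goes at most 50 mm and 8.59 degrees, less where a joint would pass 70% of its speed; a pose out of reach is approached as far as the arm can. A call with a number of a shift or a turn outside -1 to 1 is refused whole. A call with a gripper value outside its range is refused whole. The fingers move at their own pace and stop on an object; FORCE is the grip in N (left out, the last holds). Time passes only in rows, so rows that do not move let the fingers close. It gives the time, the measured TCP pose, the force and the opening at its end, in the units of the state.
- manip.state(): the state, without advancing time (a new reading comes with each control period).
- manip.grab_frame(name): name is "scene" or "top" or "wrist"; returns a dict with "img" (384x512x3 uint8, red, green, blue), "fx", "fy", "cx", "cy" (pixels), "R" (3x3) and "t" (3): a world point X has camera coordinates R X + t; the wrist camera has in their place "mount" (4x4, takes a point from camera to tool coordinates, whose origin is the TCP and whose axes are the flange's). Camera axes: x right, y down, z forward; pixel columns grow to the right and rows downward; lengths in m; the calibration is good to about 2 mm. A picture is of the moment at which its call begins: read the wrist's pose just before it. There is no depth.
- manip.hand_in(): hands the job in, once; it reports no verdict.
The state is a dict: "time_s": time; "joint_positions": joint angles; "qvel": joint speeds; "effort": joint torques, N m; "tool_pos": TCP position; "tool_rot": TCP orientation; "force": force on the tool from outside, world axes, zero at the start; "ft_torque": the same for the moment, N m; "finger_gap": finger opening in m.
Only numpy, scipy, OpenCV 4.12 (cv2) and the standard library are available. Lean on these libraries where they do the work, as an engineer would, in place of code of your own. Each camera call takes 0.05 s, during which the arm holds its last target.

## Working session

There is one attempt and no reset: what is moved stays moved. The work goes in short steps, Python scripts to look and compute and a shell command to move; the robot and the scene stay as the last step left them, time stands still between calls to the robot, and variables do not carry over. Pictures are saved under pics/ and viewed, and the job is handed in when it is done.

```bash
ls; mkdir -p pics; python3 - <<'E'
from station import manip
import cv2,json
print(manip.state())
for n in ("scene","top","wrist"):
    f=manip.grab_frame(n)
    cv2.imwrite(f"pics/{n}0.png",cv2.cvtColor(f["img"],cv2.COLOR_RGB2BGR))
    print(n,{k:(v if not hasattr(v,'tolist') else v.tolist()) for k,v in f.items() if k!="img"})
E
```

```text
pics
{'time_s': 0.0, 'joint_positions': array([ 1.25901144e+00,  3.20293858e-01,  1.56567270e+00, -5.23119680e-07,
        1.25741780e+00, -2.00198572e-02]), 'qvel': array([-0.00063156,  0.00179121, -0.00034864,  0.00091983,  0.00066151,
       -0.00029764]), 'effort': array([ 2.55079278e-03, -4.12457871e+01, -2.31976479e+01,  7.29973731e-02,
        4.58171521e-02, -1.13925814e-04]), 'tool_pos': array([0.16524803, 0.55020854, 0.21312163]), 'tool_rot': array([-1.47697921e-04,  1.45365489e-01,  9.89377618e-01, -8.83593523e-04]), 'force': array([-0.07934665,  0.16924436, -0.83528453]), 'ft_torque': array([-0.0099648 , -0.0068719 , -0.02474813]), 'finger_gap': 0.09105046957982155}
scene {'fx': 368.46521562193186, 'fy': 368.46521562193186, 'cx': 260.45650586721496, 'cy': 190.59025941561706, 'R': [[0.5302098668913895, -0.8478662897208451, -0.0005018027728259199], [-0.3738676214932074, -0.23326537598515945, -0.8976693522480946], [0.7609865298742328, 0.47614075557707736, -0.44066935703366444]], 't': [-0.30674641111106843, 0.2546438968146995, 0.5313708055098753]}
top {'fx': 436.61355872641127, 'fy': 436.61355872641127, 'cx': 259.4365995278988, 'cy': 196.92199015078893, 'R': [[-0.026244745230184448, -0.9994820804684242, -0.018622141936769022], [-0.9912265291805945, 0.02843295175767047, -0.12907956888267766], [0.12954219851613863, 0.015071100718144043, -0.9914593691759379]], 't': [-0.016229592471688852, 0.5497494066393839, 1.3868189189010642]}
wrist {'fx': 333.9330640875341, 'fy': 333.9330640875341, 'cx': 254.961737124138, 'cy': 195.57538301980227, 'mount': [[0.0006240991227432089, -0.972513615833416, -0.23284517929065926, 0.06534709170147672], [0.9999997954235139, 0.0005743024459247175, 0.00028165516245001087, 0.0011994676090026912], [-0.00014018992446405374, -0.23284530743675053, 0.9725137753016506, -0.17150676779916785], [0.0, 0.0, 0.0, 1.0]]}
```

View pics/scene0.png

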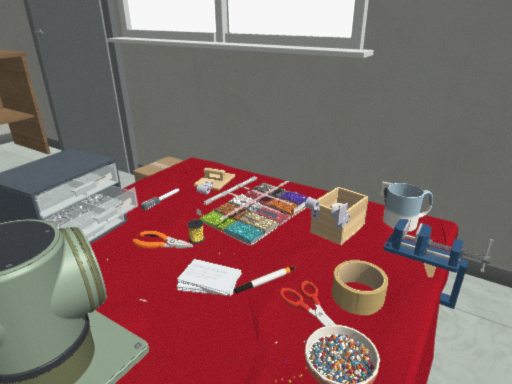

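View pics/top0.png

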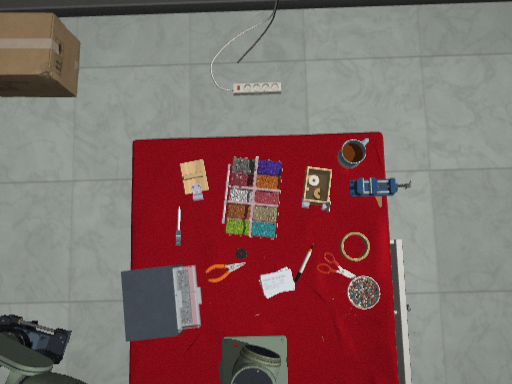

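View pics/wrist0.png

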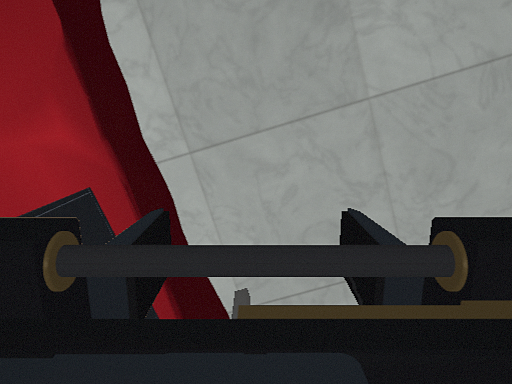

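```bash
python3 - <<'E'
import cv2
a=cv2.imread("pics/top0.png");s=cv2.imread("pics/scene0.png")
def c(im,x0,y0,x1,y1,k,n): cv2.imwrite("pics/"+n,cv2.resize(im[y0:y1,x0:x1],None,fx=k,fy=k,interpolation=cv2.INTER_CUBIC))
c(a,160,150,220,250,6,"c1.png"); c(a,290,155,350,220,9,"c2.png"); c(s,125,150,265,250,5,"c3.png"); c(s,290,175,390,250,7,"c4.png")
E
```

```text
(no output)
```

View pics/c1.png

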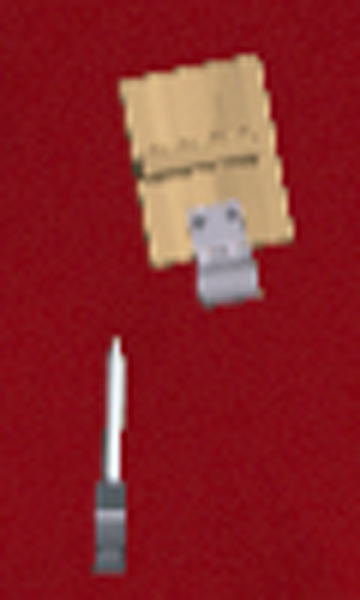

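View pics/c2.png

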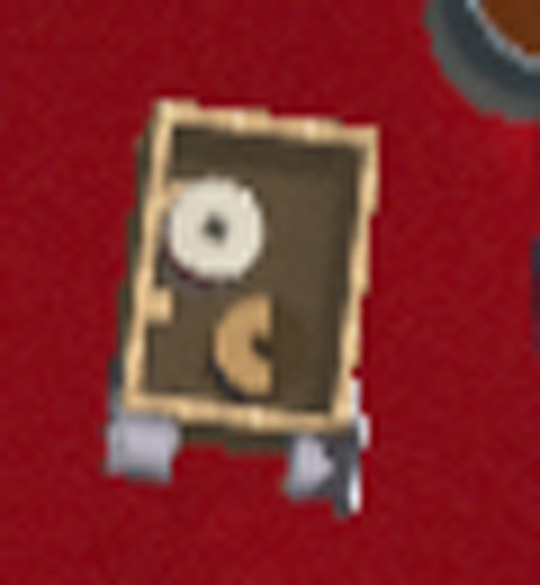

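View pics/c3.png

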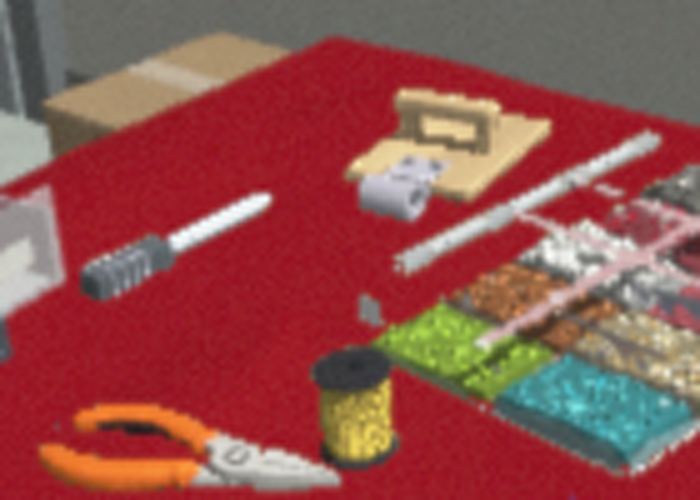

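View pics/c4.png

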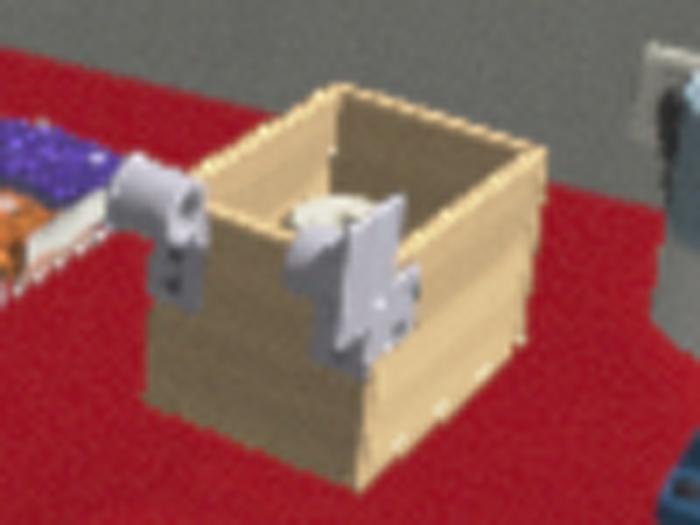

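```bash
cat > h.py <<'E'
import numpy as np, cv2
from station import manip
from scipy.spatial.transform import Rotation as Rn
from scipy.optimize import least_squares
def grab(n,name=None):
    s=manip.state(); f=manip.grab_frame(n)
    if name: cv2.imwrite(f"pics/{name}.png",cv2.cvtColor(f["img"],cv2.COLOR_RGB2BGR))
    return cam(n,f,s),f["img"]
def Rt(s):
    q=s["tool_rot"]; return Rn.from_quat([q[1],q[2],q[3],q[0]]).as_matrix()
def cam(n,f,s=None):
    K=np.array([[f["fx"],0,f["cx"]],[0,f["fy"],f["cy"]],[0,0,1]])
    if "R" in f: return K,np.array(f["R"]),np.array(f["t"])
    M=np.array(f["mount"]);Rw=Rt(s)@M[:3,:3];tw=Rt(s)@M[:3,3]+np.array(s["tool_pos"])
    return K,Rw.T,-Rw.T@tw
def proj(c,X):
    K,R,t=c; p=(K@(R@np.atleast_2d(X).T+t[:,None])).T
    return p[:,:2]/p[:,2:]
def onz(c,px,z):
    K,R,t=c; o=-R.T@t; d=R.T@np.linalg.solve(K,[px[0],px[1],1.]); return o+d*(z-o[2])/d[2]
def place(p,z0,L):
    L=np.atleast_2d(L);c,s=np.cos(p[2]),np.sin(p[2])
    return np.c_[p[0]+c*L[:,0]-s*L[:,1],p[1]+s*L[:,0]+c*L[:,1],z0+L[:,2]]
def fit(c,px,L,z0,p0):
    r=least_squares(lambda p:(proj(c,place(p,z0,L))-np.array(px)).ravel(),p0)
    return r.x,np.sqrt(np.mean(r.fun**2))
def fitm(views,z0,p0):
    # views: list of (cam,px,L)
    r=least_squares(lambda p:np.concatenate([(proj(c,place(p,z0,L))-np.array(px)).ravel() for c,px,L in views]),p0)
    return r.x,r.fun.reshape(-1,2).round(1)
def show(img,x0,y0,x1,y1,k,name):
    im=img[y0:y1,x0:x1]
    cv2.imwrite(f"pics/{name}.png",cv2.cvtColor(cv2.resize(im,None,fx=k,fy=k,interpolation=cv2.INTER_CUBIC),cv2.COLOR_RGB2BGR))
def rel(xyz,yawx,tilt=None):
    """needed: delta in tool axes (world target), units of rows"""
    s=manip.state();R=Rt(s);d=R.T@(np.array(xyz)-s["tool_pos"])
    xa=np.degrees(np.arctan2(R[1,0],R[0,0]))
    print("tool x yaw",xa.round(2),"tilt z",R[:,2].round(4),"pos",np.round(s["tool_pos"],4))
    print("d tool mm",(d*1000).round(1),"units",(d/.02).round(3),"turn about tool z deg",round(-(yawx-xa),2),"units",round(-(yawx-xa)/4,3))
E
python3 - <<'E'
from h import *
import numpy as np
f=manip.grab_frame("top");c=cam("top",f)
print(fit(c,[(307.6,166.4),(332,169.4),(303.9,200.8),(328.7,202.2)],[(.055,.04,.08),(.055,-.04,.08),(-.055,.04,.08),(-.055,-.04,.08)],0,[.7,-.1,0]))
print(fit(c,[(180,163.3),(203.3,159.5),(185.8,194.7),(208.7,190)],[(.053,.04,.008),(.053,-.04,.008),(-.053,.04,.008),(-.053,-.04,.008)],.0073,[.7,.2,0]))
for p in [(179.3,206.3),(178.8,230.3),(178.3,245.3)]: print(onz(c,p,.008))
print(onz(c,(178.8,230.3),.012))
E
```

```text
(array([ 0.5771784 , -0.21808647, -0.13689849]), np.float64(0.4822839569016018))
(array([0.6255611 , 0.18383105, 0.16421937]), np.float64(0.29132001306451705))
[0.52890707 0.23617418 0.008     ]
[0.4492903  0.23802662 0.008     ]
[0.40011695 0.23978909 0.008     ]
[0.44905535 0.23721757 0.012     ]
```

```bash
cat >> h.py <<'E'
def plan(xyz,yawx,n,s=None):
    """constant row repeated n times reaching target"""
    s=s or manip.state();R=Rt(s);xa=np.degrees(np.arctan2(R[1,0],R[0,0]))
    dy=(yawx-xa+180)%360-180; a=-dy/n
    A=np.zeros((3,3))
    for k in range(n): A+=R@Rn.from_euler('z',a*(k+.5),degrees=True).as_matrix()
    d=np.linalg.solve(A,np.array(xyz)-s["tool_pos"])/.02
    print("pos",np.round(s["tool_pos"],4),"yaw",xa.round(2),"z",R[:,2].round(4),"F",np.round(s["force"],1),"gap",round(s["finger_gap"]*1000,1),"t",round(s["time_s"],2))
    print(n,"rows turn z",round(a/4,3),"shift",d.round(3))
E
python3 - <<'E'
from h import *
plan([.45,.45,.21],140,15)
plan([.45,.45,.21],140,20)
E
```

```text
pos [0.1653 0.5504 0.2134] yaw 163.28 z [-4.e-04 -1.e-03 -1.e+00] F [-0.2 -0.2 -0.3] gap 91.0 t 0.2
15 rows turn z 0.388 shift [-1.001  0.157  0.011]
pos [0.1653 0.5504 0.2134] yaw 163.28 z [-4.e-04 -1.e-03 -1.e+00] F [-0.2 -0.2 -0.3] gap 91.0 t 0.2
20 rows turn z 0.291 shift [-0.751  0.118  0.009]
```

```bash
python3 -m pendant '[[0,0,0.39,-1,0.16,0.01,91],[0,0,0.39,-1,0.16,0.01,91],[0,0,0.39,-1,0.16,0.01,91],[0,0,0.39,-1,0.16,0.01,91],[0,0,0.39,-1,0.16,0.01,91],[0,0,0.39,-1,0.16,0.01,91],[0,0,0.39,-1,0.16,0.01,91],[0,0,0.39,-1,0.16,0.01,91],[0,0,0.39,-1,0.16,0.01,91],[0,0,0.39,-1,0.16,0.01,91]]'; python3 - <<'E'
from h import *
plan([.625,.184,.19],99.4,20)
E
```

```text
time_s: 1.2
tool_pos: [0.3615, 0.4992, 0.2116]
tool_rot: [-0.0, 0.279, 0.96, -0.0]
force: [0.2, 0.4, 0.5]
finger_gap: 0.091
pos [0.3615 0.4992 0.2116] yaw 147.62 z [-3.e-04 -4.e-04 -1.e+00] F [0.2 0.4 0.5] gap 91.0 t 1.2
20 rows turn z 0.603 shift [-1.051  0.118  0.054]
```

```bash
python3 -m pendant '[[0,0,0.6,-1,0.12,0.05,91],[0,0,0.6,-1,0.12,0.05,91],[0,0,0.6,-1,0.12,0.05,91],[0,0,0.6,-1,0.12,0.05,91],[0,0,0.6,-1,0.12,0.05,91],[0,0,0.6,-1,0.12,0.05,91],[0,0,0.6,-1,0.12,0.05,91],[0,0,0.6,-1,0.12,0.05,91],[0,0,0.6,-1,0.12,0.05,91],[0,0,0.6,-1,0.12,0.05,91]]'; python3 - <<'E'
from h import *
plan([.625,.184,.19],99.4,10)
E
```

```text
time_s: 2.2
tool_pos: [0.5225, 0.3807, 0.2016]
tool_rot: [-0.0, 0.473, 0.881, -0.0]
force: [0.2, -0.6, 0.1]
finger_gap: 0.0909
pos [0.5225 0.3807 0.2016] yaw 123.59 z [-4.e-04 -3.e-04 -1.e+00] F [ 0.2 -0.6  0.1] gap 90.9 t 2.2
10 rows turn z 0.605 shift [-1.111  0.117  0.058]
```

```bash
python3 -m pendant '[[0,0,0.6,-1,0.12,0.06,91],[0,0,0.6,-1,0.12,0.06,91],[0,0,0.6,-1,0.12,0.06,91],[0,0,0.6,-1,0.12,0.06,91],[0,0,0.6,-1,0.12,0.06,91],[0,0,0.6,-1,0.12,0.06,91],[0,0,0.6,-1,0.12,0.06,91],[0,0,0.6,-1,0.12,0.06,91],[0,0,0.6,-1,0.12,0.06,91],[0,0,0.6,-0.95,0.12,0.06,91]]'; python3 -m pendant '[[0,0,0,0,0,0,91]]'; python3 - <<'E'
from h import *
plan([.625,.184,.19],99.4,1)
c,im=grab("wrist","w1")
print(proj(c,place([.6256,.1838,.164],.0073,[(.053,.04,.008),(.053,-.04,.008),(-.053,.04,.008),(-.053,-.04,.008),(0,0.032,.038),(0,-0.032,.038)])))
E
```

```text
time_s: 3.2
tool_pos: [0.6212, 0.2077, 0.1895]
tool_rot: [-0.0, 0.646, 0.764, -0.0]
force: [0.8, -0.4, -0.5]
finger_gap: 0.0909
time_s: 3.3
tool_pos: [0.6215, 0.2063, 0.1895]
tool_rot: [0.0, 0.646, 0.763, -0.001]
force: [-0.6, 0.1, 0.7]
finger_gap: 0.091
pos [0.6215 0.2063 0.1895] yaw 99.5 z [-6.e-04 -1.e-03 -1.e+00] F [-0.6  0.1  0.7] gap 91.0 t 3.3
1 rows turn z 0.026 shift [-1.129 -0.01  -0.025]
[[306.04498176 164.21308109]
 [303.2571842  236.72793526]
 [204.21390113 163.94972031]
 [206.62417151 236.47131238]
 [255.09160503 176.81667197]
 [254.92840662 239.63407884]]
```

View pics/w1.png

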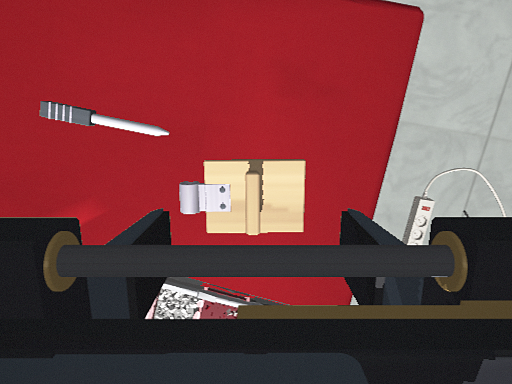

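```bash
python3 - <<'E'
from h import *
im=cv2.cvtColor(cv2.imread("pics/w1.png"),cv2.COLOR_BGR2RGB)
show(im,170,150,320,245,5,"w1a"); show(im,30,90,180,145,5,"w1b")
E
```

```text
(no output)
```

View pics/w1a.png

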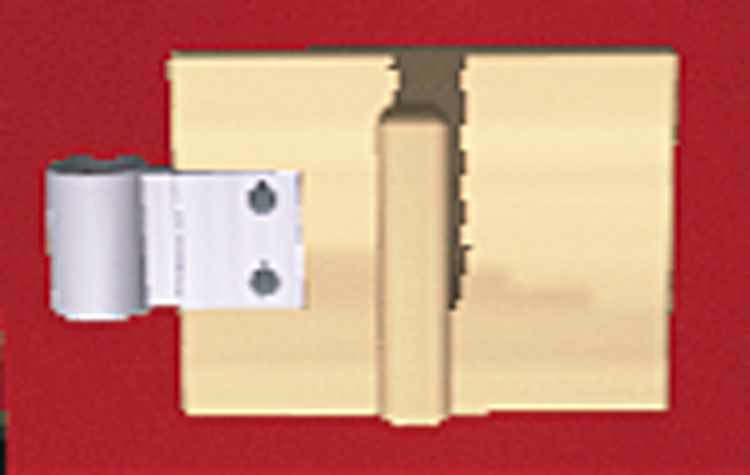

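View pics/w1b.png

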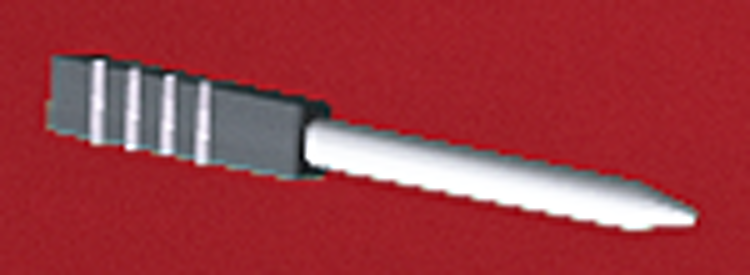

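```bash
cat > w1.py <<'E'
from h import *
E
python3 - <<'E'
from h import *
s=manip.state();f=manip.grab_frame("wrist");c=cam("wrist",f,s)
Lc=[(.053,.04,.008),(.053,-.04,.008),(-.053,.04,.008),(-.053,-.04,.008)]
px=np.array([(305.4,161),(303.4,231.8),(203.6,161),(206.6,232.6)])-.4
p,e=fit(c,px,Lc,.0073,[.62,.18,.16]);print(p,np.degrees(p[2]),e)
print(proj(c,place(p,.0073,Lc))-px)
# handle bar ends
print((proj(c,place(p,.0073,[(0,.032,.038),(0,-.032,.038),(-.0675,.016,.0153),(-.0675,-.016,.0153)]))+.4-[170,150])*5)
h=place(p,.0073,[(0,0,.032)])[0]
for q in [(169,133.6),(91,120)]: print(onz(c,q,.008))
plan([h[0],h[1],h[2]-.019+.001],90+np.degrees(p[2]),10,s)
E
```

```text
[0.62373644 0.18976426 0.1729086 ] 9.906933179207812 0.6395056265773488
[[ 0.18692114 -1.0667147 ]
 [-0.00883364  1.10401937]
 [-0.09231738 -0.57348312]
 [-0.09133203  0.73091455]]
[[422.38416512 112.72286703]
 [424.16303414 428.80738104]
 [ 96.86469825 172.74156741]
 [104.57232568 321.2356778 ]]
[0.52501834 0.2403591  0.008     ]
[0.44413987 0.24065792 0.008     ]
pos [0.6211 0.2078 0.1897] yaw 99.59 z [-7.e-04  3.e-04 -1.e+00] F [0.7 0.9 0.4] gap 91.1 t 3.35
10 rows turn z -0.008 shift [-0.091 -0.002  0.842]
```

```bash
python3 -m pendant '[[0,0,-0.01,-0.09,0,0.84,91],[0,0,-0.01,-0.09,0,0.84,91],[0,0,-0.01,-0.09,0,0.84,91],[0,0,-0.01,-0.09,0,0.84,91],[0,0,-0.01,-0.09,0,0.84,60],[0,0,-0.01,-0.09,0,0.84,60],[0,0,-0.01,-0.09,0,0.84,60],[0,0,0,-0.09,0,0.84,50],[0,0,0,-0.09,0,0.84,50],[0,0,0,-0.09,0,0.8,50]]' 30; python3 -m pendant '[[0,0,0,0,0,0,30],[0,0,0,0,0,0,10],[0,0,0,0,0,0,5],[0,0,0,0,0,0,5],[0,0,0,0,0,0,5]]' 30
```

```text
time_s: 4.4
tool_pos: [0.6236, 0.1921, 0.0221]
tool_rot: [-0.0, 0.642, 0.766, 0.0]
force: [-0.2, -0.3, 0.1]
finger_gap: 0.0503
time_s: 4.9
tool_pos: [0.6237, 0.1911, 0.0236]
tool_rot: [-0.0, 0.643, 0.766, -0.0]
force: [-2.0, -0.5, 2.2]
finger_gap: 0.0134
```

```bash
python3 -m pendant '[[0,0,0,0,0,-0.1,5],[0,0,0,0,0,-0.4,5],[0,0,0,0,0,-1,5],[0,0,0,0,0,-1,5],[0,0,0,0,0,-1,5],[0,0,0,0,0,-1,5]]' 40;  python3 - <<'E'
from h import *
b=place([.577,-.218,-.137],0,[(-.15,-.05,0)])[0]
plan([b[0],b[1],.3],82.2,24)
E
```

```text
time_s: 5.5
tool_pos: [0.6241, 0.1908, 0.114]
tool_rot: [0.0, 0.643, 0.766, 0.0]
force: [1.5, 0.8, -1.2]
finger_gap: 0.0132
pos [0.6241 0.1908 0.114 ] yaw 99.96 z [ 6.e-04  2.e-04 -1.e+00] F [ 1.5  0.8 -1.2] gap 13.2 t 5.5
24 rows turn z 0.185 shift [-0.908 -0.441 -0.388]
```

```bash
python3 -m pendant '[[0,0,0.18,-0.9,-0.44,-0.4,5],[0,0,0.18,-0.9,-0.44,-0.4,5],[0,0,0.18,-0.9,-0.44,-0.4,5],[0,0,0.18,-0.9,-0.44,-0.4,5],[0,0,0.18,-0.9,-0.44,-0.4,5],[0,0,0.18,-0.9,-0.44,-0.4,5],[0,0,0.18,-0.9,-0.44,-0.4,5],[0,0,0.18,-0.9,-0.44,-0.4,5],[0,0,0.18,-0.9,-0.44,-0.4,5],[0,0,0.18,-0.9,-0.44,-0.4,5]]';python3 -m pendant '[[0,0,0.18,-0.9,-0.44,-0.4,5],[0,0,0.18,-0.9,-0.44,-0.4,5],[0,0,0.18,-0.9,-0.44,-0.4,5],[0,0,0.18,-0.9,-0.44,-0.4,5],[0,0,0.18,-0.9,-0.44,-0.4,5],[0,0,0.18,-0.9,-0.44,-0.4,5],[0,0,0.18,-0.9,-0.44,-0.4,5],[0,0,0.18,-0.9,-0.44,-0.4,5],[0,0,0.18,-0.9,-0.44,-0.4,5],[0,0,0.18,-0.9,-0.44,-0.4,5]]';python3 -m pendant '[[0,0,0.2,-0.9,-0.44,-0.4,5],[0,0,0.2,-0.9,-0.44,-0.4,5],[0,0,0.2,-0.9,-0.44,-0.4,5],[0,0,0.2,-0.9,-0.44,-0.3,5],[0,0,0,0,0,0,5],[0,0,0,0,0,0,5]]'
python3 - <<'E'
from h import *
s=manip.state(); plan([.4,-.25,.3],82.2,1)
c,im=grab("wrist","w2"); np.savez("w2.npz",K=c[0],R=c[1],t=c[2])
np.save("w2R.npy",Rt(s));np.save("w2p.npy",s["tool_pos"])
E
```

```text
time_s: 6.5
tool_pos: [0.5569, 0.0003, 0.1934]
tool_rot: [0.0, 0.69, 0.723, 0.0]
force: [-0.1, 0.4, -2.4]
finger_gap: 0.0138
time_s: 7.5
tool_pos: [0.4669, -0.1784, 0.2733]
tool_rot: [0.0, 0.734, 0.679, 0.0]
force: [-0.0, 0.4, -1.7]
finger_gap: 0.0137
time_s: 8.1
tool_pos: [0.4256, -0.2455, 0.3028]
tool_rot: [-0.0, 0.753, 0.658, 0.0]
force: [-0.4, -0.2, -2.3]
finger_gap: 0.0136
pos [ 0.4256 -0.2455  0.3028] yaw 82.28 z [ 5.e-04  7.e-04 -1.e+00] F [-0.4 -0.2 -2.3] gap 13.6 t 8.1
1 rows turn z 0.019 shift [-0.396 -1.237  0.14 ]
```

View pics/w2.png

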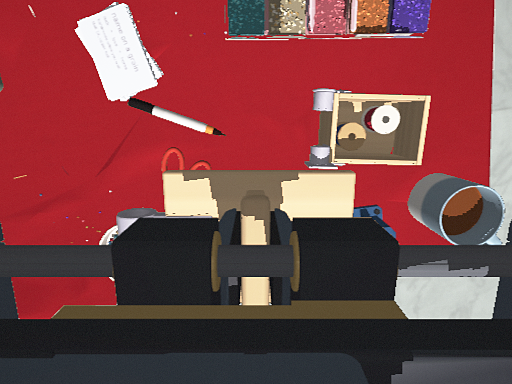

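```bash
python3 - <<'E'
from h import *
im=cv2.cvtColor(cv2.imread("pics/w2.png"),cv2.COLOR_BGR2RGB)
show(im,300,80,440,175,5,"w2a"); show(im,155,160,365,225,3.5,"w2b")
E
```

```text
(no output)
```

View pics/w2a.png

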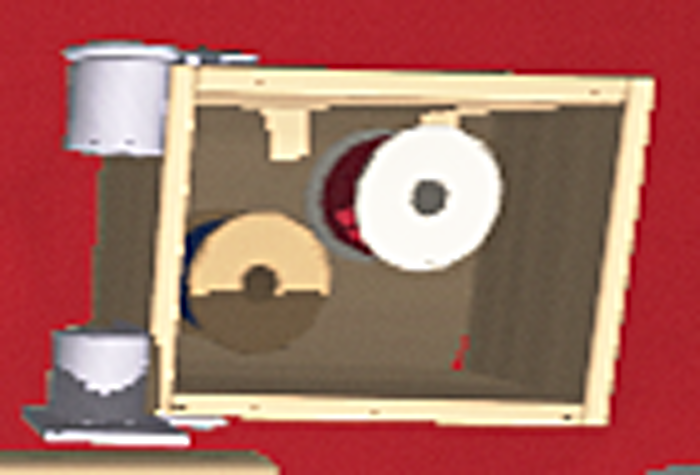

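View pics/w2b.png

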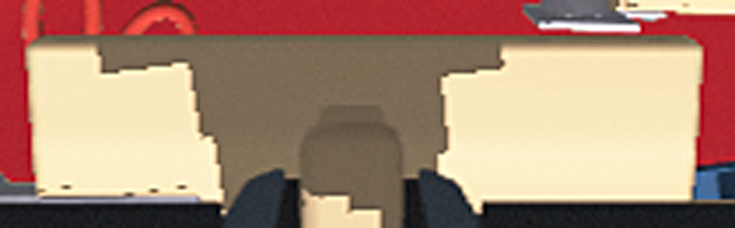

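```bash
python3 - <<'E'
from h import *
d=np.load("w2.npz");c=(d["K"],d["R"],d["t"])
L=np.array([(.055,.04,.08),(.055,-.04,.08),(-.055,.04,.08),(-.055,-.04,.08)])
px=np.array([(655,78),(607,425),(172,65),(157,415)])/5+[300,80]-.4
p,e=fit(c,px,L,0,[.57,-.21,-.13]);print(p,np.degrees(p[2]),e);print(proj(c,place(p,0,L))-px)
r=least_squares(lambda q:(proj(c,place(q[:3],q[3],L))-px).ravel(),[*p,0]);print("z free",r.x,r.fun.round(2))
# hinge predicted
print((proj(c,place(p,0,[(-.0675,.04,.0953),(-.0675,.02,.0953),(-.0675,-.02,.0953),(-.0675,-.04,.0953)]))+.4-[300,80])*5)
# lid edge in tool
R=np.load("w2R.npy");P=np.load("w2p.npy")
def T(x): return P+(R@np.atleast_2d(x).T).T
print("lid pred",proj(c,T([(.04,-.053,.0083),(.04,.053,.0083)])), "meas (164,172.2),(354,172.2)")
E
```

```text
[ 0.57506569 -0.21447937 -0.15275437] -8.752180638066362 0.7666173362767176
[[ 0.66512247 -0.62028415]
 [ 0.76104617  0.19185011]
 [ 0.24935282  0.09656645]
 [-1.71860856  0.48307533]]
z free [ 0.57691666 -0.21486153 -0.1524162  -0.00517451] [-0.03 -0.24  0.24 -0.33  0.83  0.54 -1.08  0.01]
[[132.05246197  59.61858466]
 [125.87524372 154.5893476 ]
 [113.97773673 337.50587573]
 [108.24631882 425.62274476]]
lid pred [[157.16813362 165.6205544 ]
 [352.72049653 165.7497267 ]] meas (164,172.2),(354,172.2)
```

```bash
python3 - <<'E'
from h import *
d=np.load("w2.npz");K,R,t=d["K"],d["R"],d["t"]
Rw=R.T;o=-R.T@t;o2=o+[0,0,.005];c=(K,R,-R@o2)
ct=cam("top",manip.grab_frame("top"));cs=cam("scene",manip.grab_frame("scene"))
L=np.array([(.055,.04,.08),(.055,-.04,.08),(-.055,.04,.08),(-.055,-.04,.08)])
pw=np.array([(655,78),(607,425),(172,65),(157,415)])/5+[300,80]-.4
pt=np.array([(378,130),(348,425),(158,103),(125,412)])[[2,0,3,1]]/9+[290,155]-.45
Ls=np.array([(.055,.04,.08),(.055,-.04,.08),(-.055,-.04,0),(-.055,.04,0),(.055,-.04,0)])
ps=np.array([(340,85),(547,150),(358,492),(147,403),(525,343)])/7+[290,175]-.43
for v in ([(c,pw,L)],[(ct,pt,L)],[(cs,ps,Ls)],[(c,pw,L),(ct,pt,L),(cs,ps,Ls)]):
    p,e=fitm(v,0,[.57,-.21,-.13]);print(p.round(4),np.degrees(p[2]).round(2),e.tolist())
E
```

```text
[ 0.5769 -0.2148 -0.1524] -8.73 [[-0.0, -0.3], [0.3, -0.3], [0.8, 0.5], [-1.1, 0.0]]
[ 0.5786 -0.2167 -0.1372] -7.86 [[-0.5, -0.2], [0.2, -0.5], [-0.2, -0.3], [0.4, 1.0]]
[ 0.5768 -0.2156 -0.1529] -8.76 [[-0.4, -1.2], [0.7, -0.8], [0.2, 0.2], [-0.2, -0.0], [-0.4, 1.5]]
[ 0.5771 -0.2152 -0.1512] -8.66 [[0.2, -0.0], [0.5, -0.1], [1.0, 0.9], [-0.9, 0.3], [-0.7, 0.2], [0.0, 0.2], [-0.9, -0.0], [-0.3, 1.6], [-0.5, -1.3], [0.6, -0.9], [0.1, 0.0], [-0.3, -0.1], [-0.6, 1.3]]
```

```bash
python3 - <<'E'
from h import *
plan([.5773,-.2133,.125],81.35,11)
E
```

```text
pos [ 0.4262 -0.2447  0.3023] yaw 82.4 z [-5.e-04  9.e-04 -1.e+00] F [ 1.  -0.  -1.8] gap 13.5 t 8.25
11 rows turn z 0.024 shift [0.238 0.66  0.806]
```

```bash
python3 -m pendant '[[0,0,0.02,0.24,0.7,0.6,5],[0,0,0.02,0.24,0.7,0.8,5],[0,0,0.02,0.24,0.7,0.8,5],[0,0,0.02,0.24,0.7,0.8,5],[0,0,0.02,0.24,0.7,0.8,5],[0,0,0.03,0.24,0.7,0.8,5],[0,0,0.03,0.24,0.7,0.8,5],[0,0,0.03,0.24,0.7,0.8,5],[0,0,0.03,0.24,0.7,0.8,5],[0,0,0.03,0.24,0.7,0.8,5]]'; python3 -m pendant '[[0,0,0.02,0.2,0.26,0.6,5],[0,0,0,0,0,0.2,5],[0,0,0,0,0,0,5]]'
python3 - <<'E'
from h import *
s=manip.state(); plan([.5773,-.2133,.125],81.35,1)
c,im=grab("wrist","w3"); np.savez("w3.npz",K=c[0],R=c[1],t=c[2])
show(im,100,120,380,220,2.8,"w3a")
grab("scene","s3")
c,im=grab("scene");show(im,270,140,400,250,6,"s3a")
E
```

```text
time_s: 9.25
tool_pos: [0.5728, -0.217, 0.1451]
tool_rot: [-0.0, 0.758, 0.652, 0.0]
force: [-0.1, -0.1, -2.2]
finger_gap: 0.0137
time_s: 9.55
tool_pos: [0.5766, -0.214, 0.1298]
tool_rot: [-0.001, 0.759, 0.651, -0.001]
force: [0.3, -0.1, -1.3]
finger_gap: 0.014
pos [ 0.5766 -0.214   0.1298] yaw 81.3 z [-2.e-03  6.e-04 -1.e+00] F [ 0.3 -0.1 -1.3] gap 14.0 t 9.55
1 rows turn z -0.013 shift [0.038 0.029 0.241]
```

View pics/w3.png

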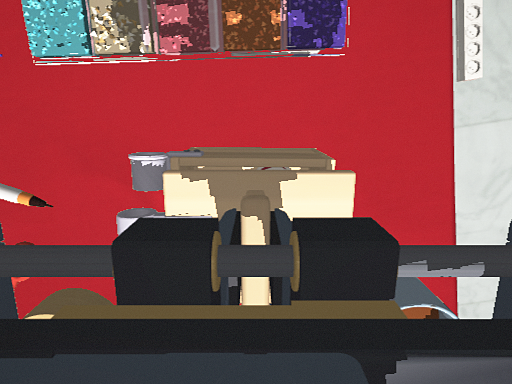

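View pics/w3a.png

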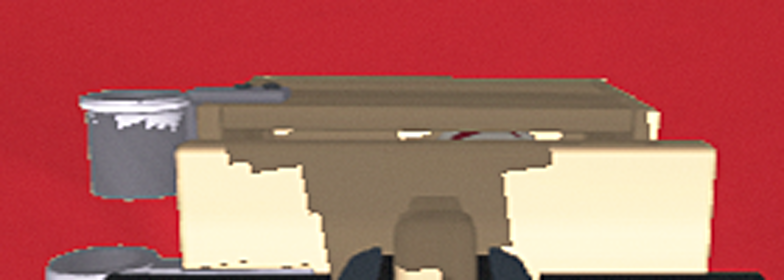

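View pics/s3a.png

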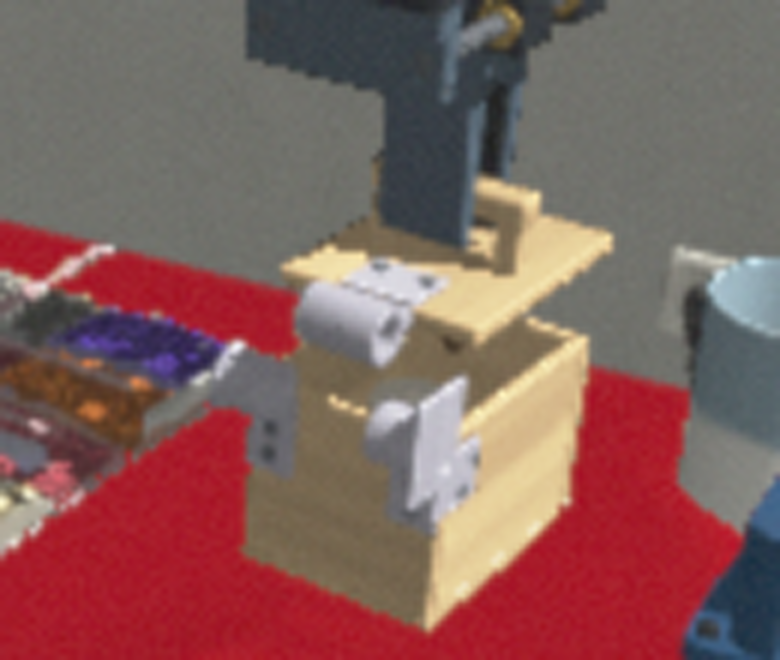

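```bash
cat > bundle.py <<'E'
from h import *
f=manip.grab_frame("wrist");M=np.array(f["mount"]);K=np.array([[f["fx"],0,f["cx"]],[0,f["fy"],f["cy"]],[0,0,1]])
ct=cam("top",manip.grab_frame("top"));cs=cam("scene",manip.grab_frame("scene"))
def ry(yaw,): # tool down with x yaw
    c,s=np.cos(yaw),np.sin(yaw); return np.array([[c,s,0],[s,-c,0],[0,0,-1]])
S=[((.6211,.2078,.1897),ry(np.radians(99.55))),(np.load("w2p.npy"),np.load("w2R.npy"))]
d=np.load("w3.npz") 
Rw=d["R"].T; R3=Rw@M[:3,:3].T; P3=-Rw@d["t"]-R3@M[:3,3]; S.append((P3,R3))
def wc(i,q):
    P,R=S[i];Rm=M[:3,:3]@Rn.from_rotvec(q[3:6]).as_matrix();tm=M[:3,3]+q[:3]
    Rc=R@Rm;o=P+R@tm;return K,Rc.T,-Rc.T@o
Lb=np.array([(.055,.04,.08),(.055,-.04,.08),(-.055,.04,.08),(-.055,-.04,.08)])
Ll=np.array([(.055,.04,.008),(.055,-.04,.008),(-.051,.04,.008),(-.051,-.04,.008)])
w1l=np.array([(305.4,161),(303.4,231.8),(203.6,161),(206.6,232.6)])-.4
pw=np.array([(655,78),(607,425),(172,65),(157,415)])/5+[300,80]-.4
pt=np.array([(158,103),(378,130),(125,412),(348,425)])[[0,1,2,3]]/9+[290,155]-.45
Ls=np.array([(.055,.04,.08),(.055,-.04,.08),(-.055,-.04,0),(-.055,.04,0),(.055,-.04,0)])
ps=np.array([(340,85),(547,150),(358,492),(147,403),(525,343)])/7+[290,175]-.43
def tl(i,o,zl,L): # lid local -> world, held: lid y = tool x, lid x= tool y
    P,R=S[i];L=np.atleast_2d(L);T=np.c_[L[:,1]+o,L[:,0],zl-L[:,2]];return P+T@R.T
w2l=np.array([(164.0,172.2),(354.3,172.2)]);Lt=Ll[[2,0]]
w3=lambda p:np.array(p)/2.8+[100,120]-.35
def res(v):
    q=v[:6];b=v[6:9];l1=v[9:12];o,zl=v[12:14]
    r=[]
    r+=[(proj(wc(0,q),place(l1,.0073,Ll))-w1l).ravel()]
    r+=[(proj(wc(1,q),place(b,0,Lb))-pw).ravel()]
    r+=[(proj(wc(1,q),tl(1,o,zl,Lt))-w2l).ravel()]
    r+=[(proj(wc(2,q),tl(2,o,zl,Lt))-w3([(178,145),(713,145)])).ravel()]
    r+=[(proj(wc(2,q),tl(2,o,zl,[-.0675,.016,.0153]))[:,1]-w3((0,249))[1])]
    r+=[(proj(wc(2,q),place(b,0,[-.0675,.02,.0953]))[:,1]-w3((0,197))[1])]
    r+=[(proj(wc(2,q),place(b,0,[.055,.04,.08]))-w3((657,110))).ravel()]
    r+=[(proj(ct,place(b,0,Lb))-pt).ravel(),(proj(cs,place(b,0,Ls))-ps).ravel()]
    return np.concatenate([np.concatenate(r)/.7,q[:3]/.002,q[3:]/.01,[(zl-.0163)/.002]])
v0=np.r_[np.zeros(6),.577,-.215,-.151,.623,.19,.172,-.002,.0163]
r=least_squares(res,v0)
if __name__=="__main__":
    v=r.x;print("cam mm",(v[:3]*1e3).round(1),"rot deg",np.degrees(v[3:6]).round(2));print("box",v[6:9].round(4),np.degrees(v[8]).round(2));print("lid1",v[9:12].round(4));print("o,zl mm",(v[12:]*1e3).round(2),"cost",r.cost)
    J=np.linalg.inv(r.jac.T@r.jac);print("sd box,o",(np.sqrt(np.diag(J))[[6,7,8,12]]*1e3).round(2))
    print((res(v)[:-7]*.7).round(1))
    np.save("cal.npy",v)
E
python3 bundle.py
```

```text
cam mm [ 1.1 -0.1 -3.7] rot deg [-0.61  0.06 -0.77]
box [ 0.5754 -0.2161 -0.1447] -8.29
lid1 [0.6224 0.1857 0.1857]
o,zl mm [-4.27 17.28] cost 67.0473021907304
sd box,o [0.51 0.6  4.39 0.73]
[-0.5 -0.5 -0.7  0.5  0.5 -0.   0.6  0.1  0.6  0.1  0.   0.2  0.9  0.3
 -1.5  0.  -0.1 -3.  -0.8 -0.3  0.7 -2.2 -0.8  0.4  5.1  0.6  1.  -1.
 -0.5  0.8  0.2  0.6 -0.5  0.6  0.1  2.1 -0.6 -1.   0.6 -0.6  0.5  0.5
 -0.2  0.4 -0.5  1.7]
```

```bash
sed -i '/\.016,\.0153/d' bundle.py; python3 bundle.py; python3 - <<'E'
from h import *
im=cv2.cvtColor(cv2.imread("pics/w3.png"),cv2.COLOR_BGR2RGB)
show(im,105,140,225,225,6,"w3b"); show(im,260,140,370,225,6,"w3c")
E
```

```text
cam mm [-0.2  0.3 -3.9] rot deg [-0.18 -0.1  -0.12]
box [ 0.5754 -0.2159 -0.1544] -8.84
lid1 [0.6215 0.1871 0.1741]
o,zl mm [-4.79 16.15] cost 24.601977026799016
sd box,o [0.51 0.6  4.51 0.73]
[-0.4 -0.6 -0.6  0.6  0.5 -0.2  0.5  0.2  0.2 -0.2  0.1  0.   0.6  0.3
 -1.6 -0.  -0.6 -0.6 -0.2 -0.1  0.2  0.1 -0.2  0.6  0.9  1.4 -0.9 -0.4
  0.7  0.3  0.7 -0.7  0.4 -0.1  2.2 -0.4 -1.   0.7 -0.5  0.1  0.5 -0.3
  0.2 -0.5  1.8]
```

View pics/w3b.png

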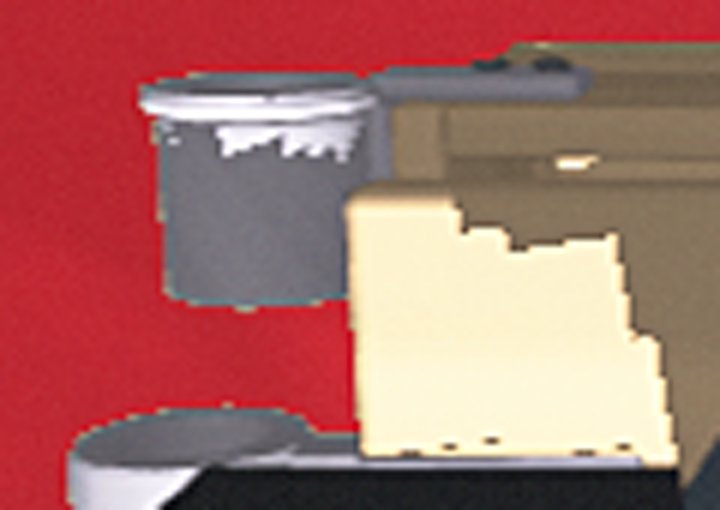

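View pics/w3c.png

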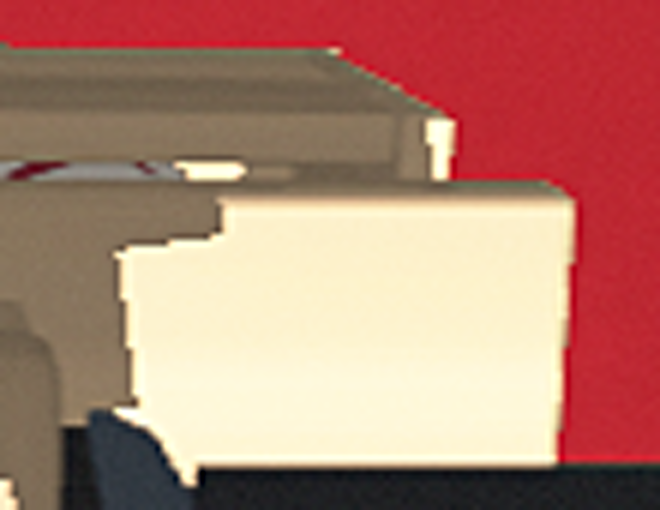

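```bash
python3 - <<'E'
from bundle import *
v=np.load("cal.npy");q=v[:6];b=v[6:9];o,zl=v[12:14];c=wc(2,q)
t=lambda p:((p+.42-[105,140])*6).round(0)
print("ring centre z84 y43, left,right", t(proj(c,place(b,0,[(-.0675-.0125,.043,.084),(-.0675+.0125,.043,.084),(-.0675,.043,.0965),(-.0675,.02,.0953)]))))
print("lid knuckle left,right,crest,bottom y16",t(proj(c,tl(2,o,zl,[(-.0675-.0113,.016,.004),(-.0675+.0113,.016,.004),(-.0675,.016,.0153),(-.0675,.016,-.0073)]))))
P,R=S[2]
yx=np.degrees(np.arctan2(R[1,0],R[0,0]));lid=tl(2,o,zl,[0,0,0])[0]
c_,s_=np.cos(b[2]),np.sin(b[2]);e=lid[:2]-b[:2];print("lid in box mm",(np.array([c_*e[0]+s_*e[1],-s_*e[0]+c_*e[1],lid[2]-.08])*1e3).round(1),"yaw err",yx-90-np.degrees(b[2]))
tgt=b[:2]-o*np.array([-s_,c_]);print("tgt",tgt)
plan([tgt[0],tgt[1],.115],90+np.degrees(b[2]),1)
E
```

```text
ring centre z84 y43, left,right [[173.  82.]
 [399.  83.]
 [250.  96.]
 [269. 308.]]
lid knuckle left,right,crest,bottom y16 [[ 94. 428.]
 [326. 428.]
 [169. 463.]
 [247. 397.]]
lid in box mm [ 0.9 -2.7 33.7] yaw err 0.1439733488778554
tgt [ 0.57615507 -0.211162  ]
pos [ 0.5773 -0.2143  0.1309] yaw 81.28 z [ 3.e-04  0.e+00 -1.e+00] F [ 1.2 -0.6 -3.1] gap 13.8 t 10.15
1 rows turn z 0.03 shift [ 0.146 -0.079  0.794]
```

```bash
python3 - <<'E'
from bundle import *
import bundle
th=np.linspace(0,2*np.pi,180)
def ext(c,b,x,y,z,r,fn=None):
    pts=np.c_[x+r*np.cos(th),np.full(180,y),z+r*np.sin(th)]
    u=proj(c,place(b,0,pts) if fn is None else fn(pts))[:,0];return np.array([u.min(),u.max()])
m2=lambda a:np.array(a)/5+300-.4
m3=lambda a:np.array(a)/6+105-.42
v=np.load("cal.npy")
def extra(v):
    q=v[:6];b=v[6:9];o,zl=v[12:14]
    return np.concatenate([ext(wc(1,q),b,-.0675,.02,.084,.0113)-m2([68,165]),ext(wc(1,q),b,-.0675,-.02,.084,.0113)-m2([53,150]),
      ext(wc(2,q),b,-.0675,.043,.084,.0125)-m3([140,380]), ext(wc(2,q),b,-.0675,.02,.084,.0113)[:1]-m3([165]),
      ext(wc(2,q),None,-.0675,.016,.004,.0113,lambda L:tl(2,o,zl,L))-m3([70,315])])
print(extra(v).round(1))
cL=lambda v:proj(wc(2,v[:6]),place(v[6:9],0,[-.055,.04,.08]))[0]-(np.array((390,105))/6+[105,140]-.42)
print(cL(v))
r=least_squares(lambda v:np.concatenate([res(v),extra(v)/.7,cL(v)/.7]),v)
v=r.x;print("cam mm",(v[:3]*1e3).round(1),"rot deg",np.degrees(v[3:6]).round(2));print("box",v[6:9].round(4),np.degrees(v[8]).round(2));print("o,zl mm",(v[12:]*1e3).round(2),"cost",r.cost)
print((res(v)[:-7]*.7).round(1),extra(v).round(1),cL(v))
np.save("cal2.npy",v)
b=v[6:9];o=v[12];c_,s_=np.cos(b[2]),np.sin(b[2])
tgt=b[:2]-o*np.array([-s_,c_]);print("tgt",tgt)
plan([tgt[0],tgt[1],.115],90+np.degrees(b[2]),1)
E
```

```text
[-0.1  0.7  0.8  1.   4.3  3.8  4.9  2.6  2.6]
[3.25365864 0.07152354]
cam mm [-0.8  0.3 -0.5] rot deg [-0.2   0.   -0.31]
box [ 0.5745 -0.2159 -0.1523] -8.72
o,zl mm [-5.24 18.14] cost 38.300136742191995
[ 0.1 -1.  -0.1  1.   0.  -0.5  0.   0.6  0.5 -0.3  0.2  0.4  0.1 -0.1
 -2.2  0.2 -1.9 -1.  -0.1  0.2 -1.1 -0.2 -0.1  1.   1.1  0.6 -1.  -0.4
  1.   0.3  1.  -0.6  0.7 -0.   2.4 -0.6 -0.9  0.6 -0.4  0.   0.7 -0.5
  0.5 -0.6  1.9] [-0.7  0.1  0.1  0.4  0.3  0.5  1.   0.8  1.2] [-0.0051082 -0.2450752]
tgt [ 0.57529593 -0.21072916]
pos [ 0.5773 -0.2142  0.1307] yaw 81.28 z [ 0.e+00  1.e-04 -1.e+00] F [-0.4  0.  -2.5] gap 13.5 t 10.3
1 rows turn z 0.001 shift [ 0.159 -0.124  0.786]
```

```bash
python3 -m pendant '[[0,0,0,0.16,-0.12,0.1,5],[0,0,0,0,0,0.2,5],[0,0,0,0,0,0.3,5],[0,0,0,0,0,0.25,5],[0,0,0,0,0,0.15,5],[0,0,0,0,0,0,5]]'
python3 - <<'E'
from h import *
plan([.5753,-.2109,.097],81.28,1)
c,im=grab("wrist","w4");show(im,105,140,225,225,6,"w4b");show(im,260,140,370,225,6,"w4c")
c,im=grab("scene");show(im,290,150,390,250,6,"s4a")
E
```

```text
time_s: 10.9
tool_pos: [0.575, -0.2106, 0.1099]
tool_rot: [-0.001, 0.759, 0.651, -0.0]
force: [-0.1, 1.0, -1.4]
finger_gap: 0.014
pos [ 0.575  -0.2106  0.1099] yaw 81.28 z [-1.4e-03  6.0e-04 -1.0e+00] F [-0.1  1.  -1.4] gap 14.0 t 10.9
1 rows turn z -0.0 shift [-0.013  0.019  0.645]
```

View pics/w4b.png

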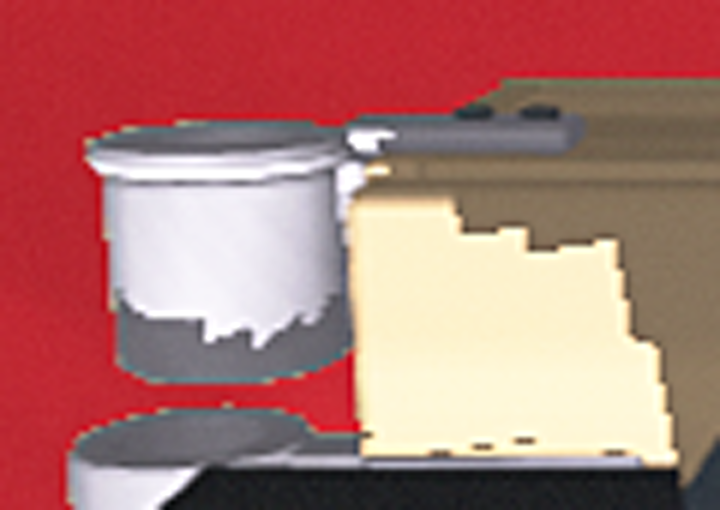

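View pics/w4c.png

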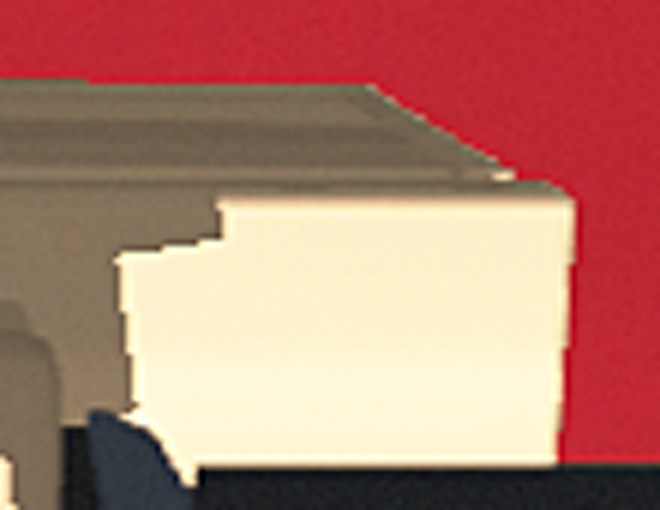

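View pics/s4a.png

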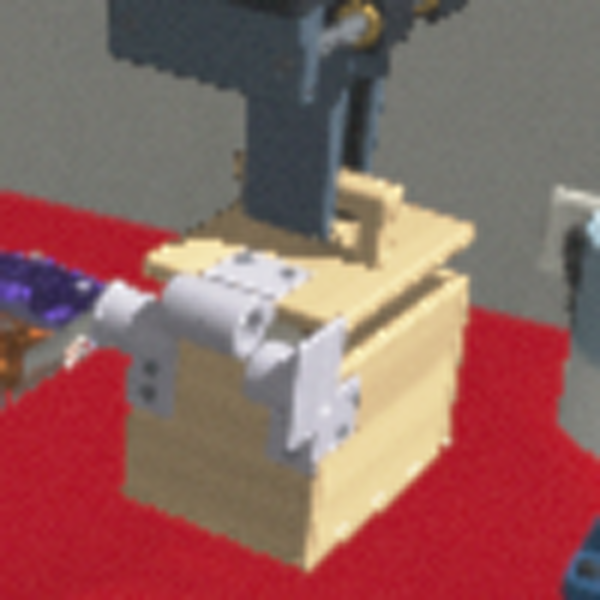

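```bash
python3 - <<'E'
from bundle import *
v=np.load("cal2.npy");q=v[:6];b=v[6:9];o,zl=v[12:14]
s=manip.state();S[2]=(np.array(s["tool_pos"]),Rt(s));c=wc(2,q)
t=lambda p:((p+.42-[105,140])*6).round(0); u=lambda p:((p+.42-[260,140])*6).round(0)
th=np.linspace(0,2*np.pi,180)
for y,r in((.043,.0125),(.02,.0113)):
    e=t(proj(c,place(b,0,np.c_[-.0675+r*np.cos(th),np.full(180,y),.084+r*np.sin(th)])));print(y,e.min(0),e.max(0))
print("rim corner right",u(proj(c,place(b,0,[(.055,.04,.08),(.055,.04,0)]))),"meas (517,176)")
print("lid",t(proj(c,tl(2,o,zl,[(-.051,.04,.008)]))),"meas (350,200)",u(proj(c,tl(2,o,zl,[(.055,.04,.008)]))),"meas(574,200)")
e=t(proj(c,tl(2,o,zl,np.c_[-.0675+.0113*np.cos(th),np.full(180,.016),.004+.0113*np.sin(th)])));print("lidk",e.min(0),e.max(0),"meas 70..315, 408..468")
E
```

```text
0.043 [ 86. 115.] [351. 149.]
0.02 [120. 329.] [352. 383.]
rim corner right [[506. 162.]
 [360.  76.]] meas (517,176)
lid [[345. 190.]] meas (350,200) [[568. 197.]] meas(574,200)
lidk [ 75. 396.] [322. 462.] meas 70..315, 408..468
```

```bash
python3 -m pendant '[[0,0,0,0.035,0,0.15,5],[0,0,0,0,0,0.2,5],[0,0,0,0,0,0.15,5],[0,0,0,0,0,0,5]]'; python3 -m pendant '[[0,0,0,0,0,0.1,5],[0,0,0,0,0,0.1,5],[0,0,0,0,0,0,5]]'
```

```text
time_s: 11.55
tool_pos: [0.5751, -0.2098, 0.1]
tool_rot: [-0.001, 0.759, 0.651, -0.0]
force: [-0.9, -0.0, -1.4]
finger_gap: 0.0136
time_s: 11.85
tool_pos: [0.5754, -0.21, 0.0965]
tool_rot: [-0.0, 0.759, 0.651, -0.0]
force: [0.1, 0.6, -1.7]
finger_gap: 0.0136
```

```bash
python3 -m pendant '[[0,0,0,0,0,0.06,5],[0,0,0,0,0,0.0,5]]';python3 -m pendant '[[0,0,0,0,0,0.06,5],[0,0,0,0,0,0.0,5]]'
```

```text
time_s: 12.05
tool_pos: [0.5756, -0.2101, 0.0963]
tool_rot: [0.0, 0.759, 0.651, 0.0]
force: [-0.2, -0.2, 3.0]
finger_gap: 0.0134
time_s: 12.25
tool_pos: [0.5756, -0.2101, 0.0963]
tool_rot: [0.001, 0.759, 0.651, 0.0]
force: [-3.5, 0.2, 9.4]
finger_gap: 0.0137
```

```bash
python3 -m pendant '[[0,0,0,0,0,-0.05,30],[0,0,0,0,0,0,50],[0,0,0,0,0,0,50]]';python3 -m pendant '[[0,0,0,0,0,-0.6,60],[0,0,0,0,0,-1,60],[0,0,0,0,0,-1,60],[0,0,0,0,0,-1,60],[0,0,0,0,0,-1,60],[0,0,0,0,0,-1,80],[0,0,0,0,0,0,80]]'
python3 - <<'E'
from h import *
plan([.5753,-.2109,.097],81.28,1)
c,im=grab("wrist","w5");np.savez("w5.npz",K=c[0],R=c[1],t=c[2]);show(im,180,125,330,225,5,"w5b")
c,im=grab("scene");show(im,290,160,390,250,7,"s5a")
E
```

```text
time_s: 12.55
tool_pos: [0.5756, -0.2101, 0.0951]
tool_rot: [0.0, 0.759, 0.651, 0.0]
force: [-0.1, -0.4, 0.1]
finger_gap: 0.0346
time_s: 13.25
tool_pos: [0.5773, -0.2107, 0.2111]
tool_rot: [0.003, 0.759, 0.651, 0.002]
force: [0.7, 0.0, 0.2]
finger_gap: 0.0732
pos [ 0.5773 -0.2107  0.2111] yaw 81.28 z [ 0.0068 -0.0025 -1.    ] F [0.7 0.  0.2] gap 73.2 t 13.25
1 rows turn z 0.0 shift [-0.017 -0.136  5.702]
```

View pics/w5.png

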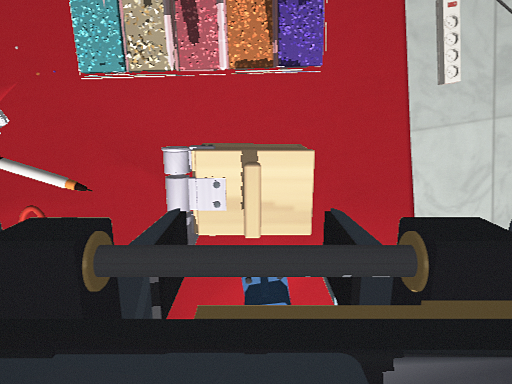

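View pics/w5b.png

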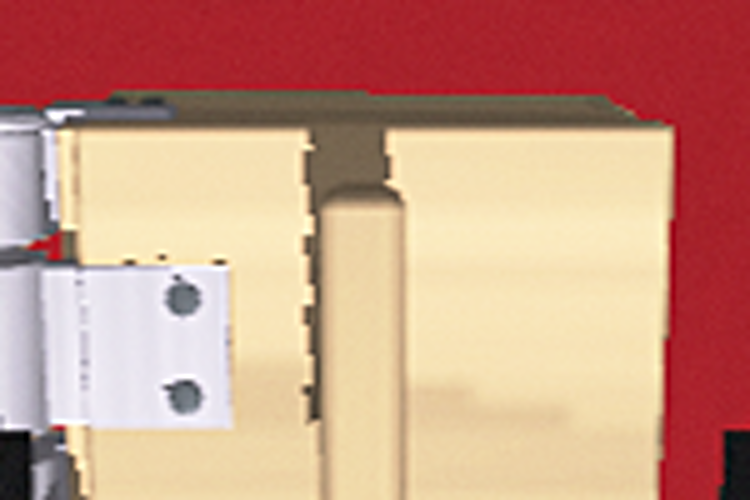

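View pics/s5a.png

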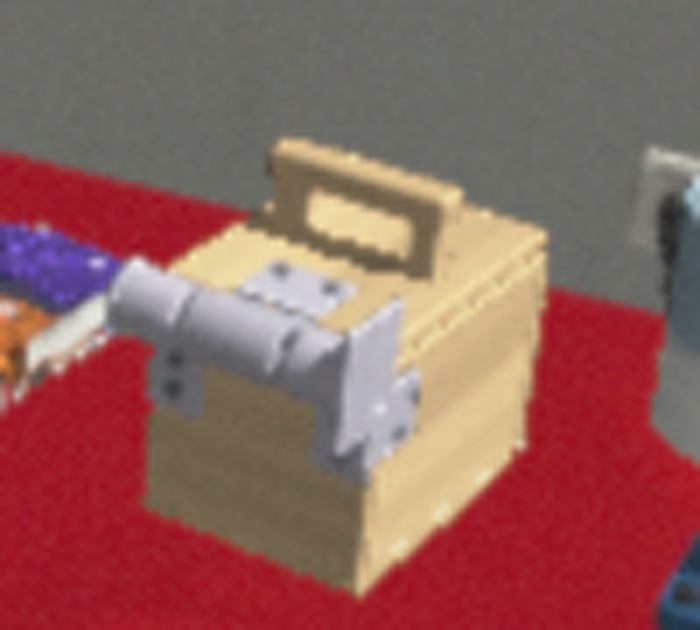

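```bash
python3 - <<'E'
from bundle import *
v=np.load("cal2.npy");c=wc(0,v[:6]);ctt=ct
for p,z in (((168.8,133.2),.008),((89.4,117.2),.016),((39,108),.016)): print(onz(c,p,z))
for p in [(179.3,206.3),(178.8,230.3),(178.3,245.3)]: print("top",onz(ct,p,.012))
plan([.425,.24,.20],178.5,25)
E
```

```text
[0.52475542 0.23818738 0.008     ]
[0.44599542 0.2410233  0.016     ]
[0.39567868 0.24137069 0.016     ]
top [0.5284506  0.23537028 0.012     ]
top [0.44905535 0.23721757 0.012     ]
top [0.40001882 0.23897514 0.012     ]
pos [ 0.5748 -0.2098  0.206 ] yaw 81.28 z [-0.0023  0.001  -1.    ] F [-0.4  0.2 -0.3] gap 79.7 t 13.5
25 rows turn z -0.972 shift [0.998 0.392 0.014]
```

```bash
python3 - <<'E'
from bundle import *
for p in ((122,270),(174,266),(197,265),(202,290),(200,328)):
    for z in (.06,.12): print(p,z,onz(ct,p,z).round(3))
print(proj(cs,[(.33,.3,0),(.33,.3,.1),(.36,.3,.15),(.4,.24,.1)]).round(0))
im=cv2.cvtColor(cv2.imread("pics/scene0.png"),cv2.COLOR_BGR2RGB);show(im,0,140,220,260,3.5,"cab")
im=cv2.cvtColor(cv2.imread("pics/top0.png"),cv2.COLOR_BGR2RGB);show(im,110,195,260,350,4,"cab2")
E
```

```text
(122, 270) 0.06 [0.326 0.407 0.06 ]
(122, 270) 0.12 [0.328 0.387 0.12 ]
(174, 266) 0.06 [0.334 0.243 0.06 ]
(174, 266) 0.12 [0.336 0.23  0.12 ]
(197, 265) 0.06 [0.336 0.17  0.06 ]
(197, 265) 0.12 [0.337 0.161 0.12 ]
(202, 290) 0.06 [0.258 0.155 0.06 ]
(202, 290) 0.12 [0.263 0.146 0.12 ]
(200, 328) 0.06 [0.143 0.163 0.06 ]
(200, 328) 0.12 [0.153 0.153 0.12 ]
[[107. 215.]
 [ 99. 179.]
 [106. 155.]
 [139. 174.]]
```

View pics/cab.png

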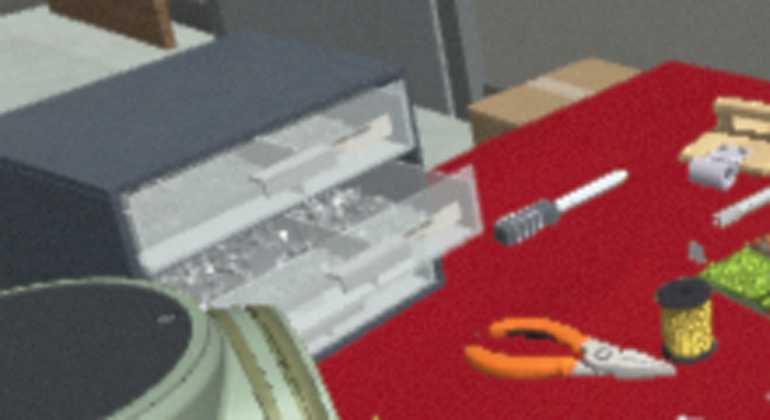

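View pics/cab2.png

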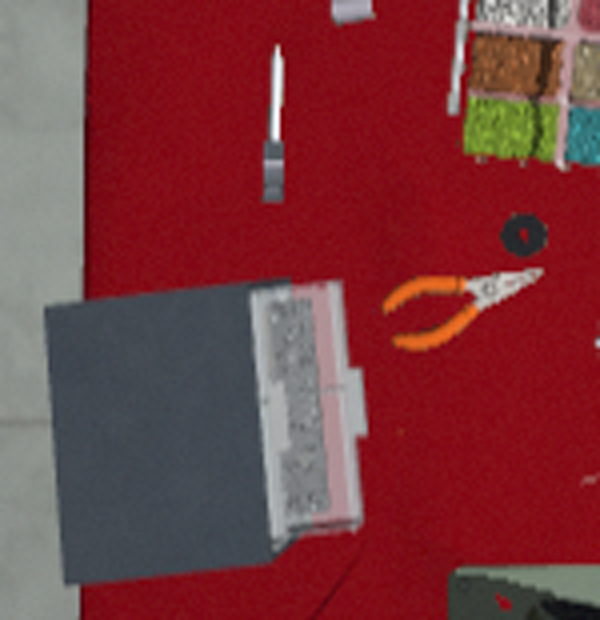

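```bash
python3 - <<'E'
from bundle import *
r=least_squares(lambda X:np.r_[proj(ct,X)[0]-(172.5,265.5),proj(cs,X)[0]-(115.7,160)],[.33,.23,.15]);print(r.x,r.fun)
r=least_squares(lambda X:np.r_[proj(ct,X)[0]-(340/4+110,281/4+195),proj(cs,X)[0]-(473/3.5,168/3.5+140)],[.33,.23,.15]);print("drawer",r.x,r.fun)
E
```

```text
[0.33567233 0.22781482 0.16093265] [-0.69361488  0.88882424  0.82986384 -0.00857636]
drawer [0.33261091 0.17190067 0.10693567] [-0.98655026  1.16979369  1.08605301 -0.0184286 ]
```

```bash
python3 -m pendant '[[0,0,-0.97,1,0.39,0,80],[0,0,-0.97,1,0.39,0,80],[0,0,-0.97,1,0.39,0,80],[0,0,-0.97,1,0.39,0,80],[0,0,-0.97,1,0.39,0,80],[0,0,-0.97,1,0.39,0,80],[0,0,-0.97,1,0.39,0,80],[0,0,-0.97,1,0.39,0,80],[0,0,-0.97,1,0.39,0,80],[0,0,-0.97,1,0.39,0,80]]'; python3 -m pendant '[[0,0,-0.97,1,0.39,0,80],[0,0,-0.97,1,0.39,0,80],[0,0,-0.97,1,0.39,0,80],[0,0,-0.97,1,0.39,0,80],[0,0,-0.97,1,0.39,0,80],[0,0,-0.97,1,0.39,0,80],[0,0,-0.97,1,0.39,0,80],[0,0,-0.97,1,0.39,0,80]]'; python3 - <<'E'
from h import *
plan([.4255,.24,.16],178.3,8)
E
```

```text
time_s: 14.8
tool_pos: [0.6214, -0.0035, 0.2071]
tool_rot: [-0.0, 0.498, 0.867, 0.0]
force: [0.0, -0.2, -0.8]
finger_gap: 0.0804
time_s: 15.6
tool_pos: [0.5564, 0.1533, 0.2072]
tool_rot: [-0.0, 0.248, 0.969, 0.0]
force: [0.3, 0.7, 0.2]
finger_gap: 0.0798
pos [0.5564 0.1533 0.2072] yaw 151.29 z [ 0.e+00  2.e-04 -1.e+00] F [0.3 0.7 0.2] gap 79.8 t 15.6
8 rows turn z -0.844 shift [0.94  0.311 0.295]
```

```bash
python3 -m pendant '[[0,0,-0.85,0.94,0.31,0.3,80],[0,0,-0.85,0.94,0.31,0.3,80],[0,0,-0.85,0.94,0.31,0.3,80],[0,0,-0.85,0.94,0.31,0.3,80],[0,0,-0.85,0.94,0.31,0.3,80],[0,0,-0.84,0.94,0.31,0.3,80],[0,0,-0.84,0.94,0.31,0.3,80],[0,0,-0.84,0.94,0.31,0.3,80],[0,0,0,0,0,0,80],[0,0,0,0,0,0,80]]'; python3 - <<'E'
from h import *
plan([.4255,.24,.16],178.3,1)
s=manip.state();c,im=grab("wrist","w6");np.save("w6R.npy",Rt(s));np.save("w6p.npy",s["tool_pos"])
show(im,180,100,330,260,4,"w6b")
E
```

```text
time_s: 16.6
tool_pos: [0.429, 0.2432, 0.1596]
tool_rot: [0.001, 0.016, 1.0, 0.0]
force: [1.0, 0.4, 0.7]
finger_gap: 0.0799
pos [0.429  0.2432 0.1596] yaw 178.2 z [ 1.e-03  2.e-04 -1.e+00] F [1.  0.4 0.7] gap 79.9 t 16.6
1 rows turn z -0.025 shift [ 0.169 -0.165 -0.019]
```

View pics/w6.png

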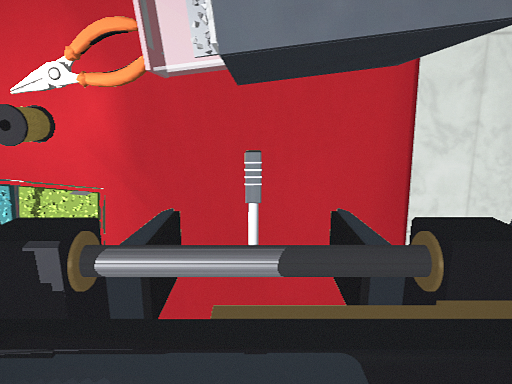

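View pics/w6b.png

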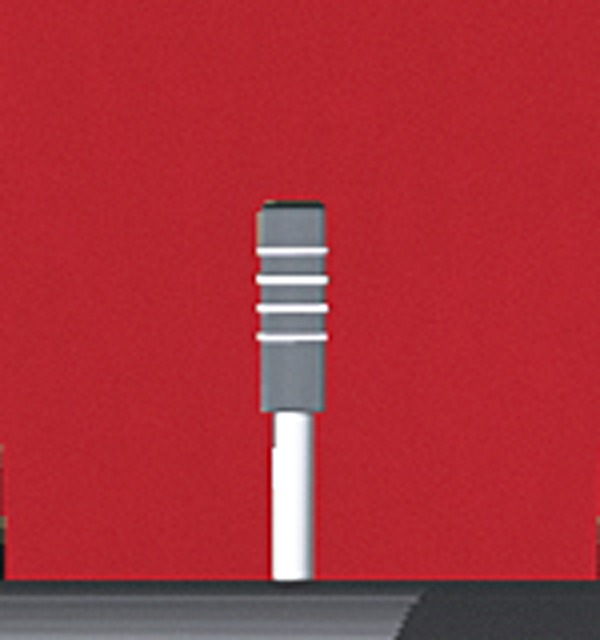

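```bash
python3 - <<'E'
from bundle import *
v=np.load("cal2.npy");S[0]=(np.load("w6p.npy"),np.load("w6R.npy"));c=wc(0,v[:6])
a=onz(c,np.array((291.5,207))/4+[180,100]-.4,.016);b=onz(c,np.array((293,411))/4+[180,100]-.4,.016)
d=onz(c,np.array((293,578))/4+[180,100]-.4,.013)
print(a,b,d,np.linalg.norm(a-b),np.degrees(np.arctan2((b-a)[1],(b-a)[0])))
m=(a+b)/2+[.004,0,0];print(m)
plan([m[0],m[1],.004],178.2,8)
E
```

```text
[0.39877954 0.24322219 0.016     ] [0.44848625 0.2422299  0.016     ] [0.49324115 0.24099742 0.013     ] 0.049716606119728425 -1.1436423049977955
[0.42763289 0.24272604 0.016     ]
pos [0.4296 0.2429 0.1596] yaw 178.14 z [ 1.e-03  4.e-04 -1.e+00] F [-0.4  0.2  0.5] gap 80.2 t 16.8
8 rows turn z -0.002 shift [ 0.013 -0.002  0.973]
```

```bash
python3 -m pendant '[[0,0,-0.03,0.1,0,0.9,60],[0,0,0,0,0,1,60],[0,0,0,0,0,1,50],[0,0,0,0,0,1,40],[0,0,0,0,0,1,40],[0,0,0,0,0,1,40],[0,0,0,0,0,1,40],[0,0,0,0,0,0.5,40],[0,0,0,0,0,0.2,40],[0,0,0,0,0,0,40]]' 45; python3 - <<'E'
from h import *
plan([.4276,.2427,.003],178.6,1)
E
```

```text
time_s: 17.8
tool_pos: [0.427, 0.2431, 0.0073]
tool_rot: [-0.0, 0.015, 1.0, -0.0]
force: [0.3, -0.8, -0.5]
finger_gap: 0.0398
pos [0.427  0.2431 0.0073] yaw 178.3 z [-1.e-04 -0.e+00 -1.e+00] F [ 0.3 -0.8 -0.5] gap 39.8 t 17.8
1 rows turn z -0.076 shift [-0.032 -0.018  0.214]
```

```bash
python3 -m pendant '[[0,0,0,0,0,0.18,40],[0,0,0,0,0,0,10],[0,0,0,0,0,0,5],[0,0,0,0,0,0,5],[0,0,0,0,0,0,5]]' 50; python3 -m pendant '[[0,0,0,0,0,-0.2,5],[0,0,0,0,0,-0.8,5],[0,0,0,0,0,-1,5],[0,0,0,0,0,-1,5],[0,0,0,0,0,-1,5],[0,0,0,0,0,-1,5]]'; python3 - <<'E'
from h import *
v=np.load("cal2.npy");b=v[6:9]
# tip target just outside ring; tip 78 mm ahead of shoulder; grasp at 21mm behind shoulder => tcp 99 mm behind tip
t=place(b,0,[(-.0675,.0430+.03+.099,.084)])[0];print(t,b)
plan([t[0],t[1],.17],90+np.degrees(b[2]),25)
E
```

```text
time_s: 18.3
tool_pos: [0.4267, 0.2431, 0.0041]
tool_rot: [0.0, 0.015, 1.0, 0.0]
force: [0.3, -0.6, 1.6]
finger_gap: 0.0157
time_s: 18.9
tool_pos: [0.4263, 0.2431, 0.1046]
tool_rot: [-0.0, 0.015, 1.0, 0.0]
force: [0.5, 0.3, -1.5]
finger_gap: 0.0158
[ 0.53387066 -0.03565579  0.084     ] [ 0.57450189 -0.21590382 -0.15226115]
pos [0.4263 0.2431 0.1046] yaw 178.32 z [-3.e-04  1.e-04 -1.e+00] F [ 0.5  0.3 -1.5] gap 15.8 t 18.9
25 rows turn z 0.97 shift [-0.64  -0.216 -0.131]
```

```bash
python3 -m pendant '[[0,0,0.97,-0.64,-0.22,-0.4,5],[0,0,0.97,-0.64,-0.22,-0.4,5],[0,0,0.97,-0.64,-0.22,-0.4,5],[0,0,0.97,-0.64,-0.22,-0.4,5],[0,0,0.97,-0.64,-0.22,-0.4,5],[0,0,0.97,-0.64,-0.22,-0.4,5],[0,0,0.97,-0.64,-0.22,-0.4,5],[0,0,0.97,-0.64,-0.22,-0.4,5],[0,0,0.97,-0.64,-0.22,0,5],[0,0,0.97,-0.64,-0.22,0,5]]'; python3 -m pendant '[[0,0,0.97,-0.64,-0.22,0,5],[0,0,0.97,-0.64,-0.22,0,5],[0,0,0.97,-0.64,-0.22,0,5],[0,0,0.97,-0.64,-0.22,0,5],[0,0,0.97,-0.64,-0.22,0,5],[0,0,0.97,-0.64,-0.22,0,5],[0,0,0.97,-0.64,-0.22,0,5],[0,0,0.97,-0.64,-0.22,0,5],[0,0,0.97,-0.64,-0.22,0,5],[0,0,0.97,-0.64,-0.22,0,5]]'; python3 - <<'E'
from h import *
plan([.5339,-.0357,.15],81.28,5)
E
```

```text
time_s: 19.9
tool_pos: [0.5313, 0.1608, 0.1679]
tool_rot: [-0.0, 0.347, 0.938, 0.0]
force: [-0.3, 0.8, -1.5]
finger_gap: 0.0155
time_s: 20.9
tool_pos: [0.5609, 0.0313, 0.1675]
tool_rot: [-0.0, 0.639, 0.769, -0.0]
force: [-0.3, 0.4, -2.3]
finger_gap: 0.0155
pos [0.5609 0.0313 0.1675] yaw 100.56 z [-7.e-04  2.e-04 -1.e+00] F [-0.3  0.4 -2.3] gap 15.5 t 20.9
5 rows turn z 0.964 shift [-0.669 -0.282  0.175]
```

```bash
python3 -m pendant '[[0,0,0.96,-0.67,-0.28,0.17,5],[0,0,0.96,-0.67,-0.28,0.17,5],[0,0,0.96,-0.67,-0.28,0.17,5],[0,0,0.96,-0.67,-0.28,0.17,5],[0,0,0.96,-0.67,-0.28,0.17,5],[0,0,0,0,0,0,5]]'; python3 - <<'E'
from h import *
plan([.5339,-.0357,.0801],81.28,5)
E
```

```text
time_s: 21.5
tool_pos: [0.5355, -0.0373, 0.1502]
tool_rot: [-0.001, 0.758, 0.652, -0.001]
force: [0.1, 0.5, -1.3]
finger_gap: 0.0158
pos [ 0.5355 -0.0373  0.1502] yaw 81.43 z [-0.0022  0.     -1.    ] F [ 0.1  0.5 -1.3] gap 15.8 t 21.5
5 rows turn z 0.007 shift [ 0.013 -0.017  0.701]
```

```bash
python3 -m pendant '[[0,0,0.02,0.02,-0.03,0.7,5],[0,0,0.02,0.02,-0.03,0.7,5],[0,0,0,0.02,-0.02,0.7,5],[0,0,0,0,0,0.7,5],[0,0,0,0,0,0.7,5],[0,0,0,0,0,0,5],[0,0,0,0,0,0,5]]'; python3 - <<'E'
from h import *
plan([.5339,-.0357,.0801],81.28,1)
c,im=grab("scene","s7");show(im,260,150,400,250,5,"s7a")
c,im=grab("top","t7");show(im,270,120,350,220,6,"t7a")
c,im=grab("wrist","w7")
E
```

```text
time_s: 22.2
tool_pos: [0.5359, -0.0344, 0.081]
tool_rot: [-0.0, 0.758, 0.652, 0.0]
force: [0.9, 0.3, -1.0]
finger_gap: 0.0158
pos [ 0.5359 -0.0344  0.081 ] yaw 81.43 z [ 2.e-04  3.e-04 -1.e+00] F [ 0.9  0.3 -1. ] gap 15.8 t 22.2
1 rows turn z 0.036 shift [-0.08  -0.088  0.044]
```

View pics/s7a.png

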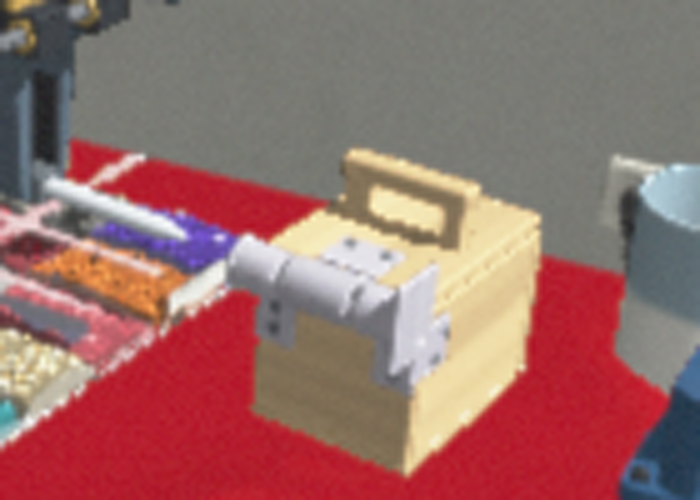

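View pics/t7a.png

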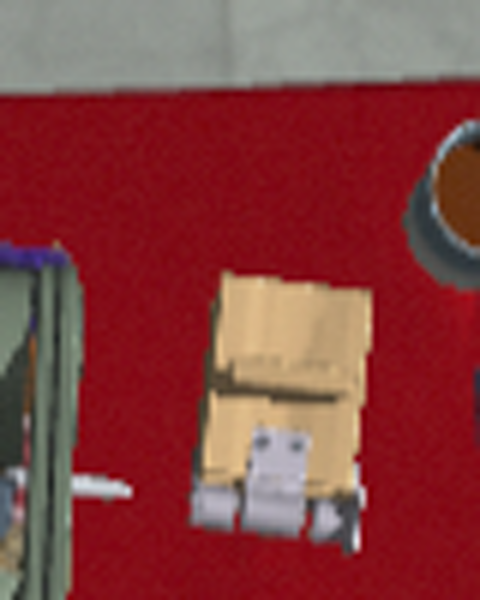

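View pics/w7.png

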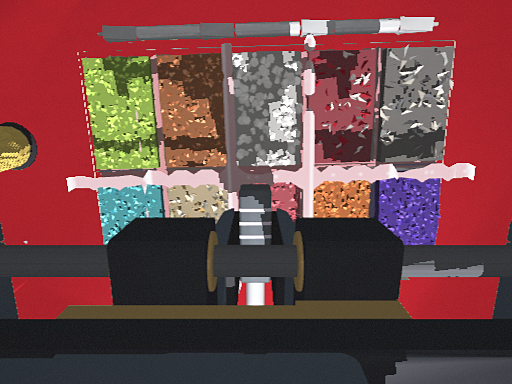

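```bash
python3 -m pendant '[[0,0,0.04,0.0,-0.09,0.04,5],[0,0,0,0,0,0,5],[0,0,0,0,0,0,5]]'; python3 - <<'E'
from h import *
v=np.load("cal2.npy");b=v[6:9]
t=place(b,0,[(-.0675,.0430+.03+.099,.0801)])[0]
plan(t,81.28,1)
s=manip.state();R=Rt(s);P=s["tool_pos"]
cs,im=grab("scene","s8");show(im,265,175,335,225,10,"s8a")
ct,im=grab("top","t8");show(im,275,185,335,220,12,"t8a")
pin=lambda d:P+R@np.array([-d,0,-.0039])
ps=lambda X:((proj(cs,X)+.45-[265,175])*10).round(0)
pt=lambda X:((proj(ct,X)+.45-[275,185])*12).round(0)
X=np.array([pin(.040),pin(.087),pin(.0995)]);print("pin 40,87, tip scene",ps(X),"top",pt(X))
H=place(b,0,[(-.0675,.043,.084),(-.0675,.043,.0965),(-.0675,.043,.0715),(-.0675,-.016,.0953)]);print("hinge",ps(H),pt(H))
E
```

```text
time_s: 22.65
tool_pos: [0.5337, -0.0346, 0.0802]
tool_rot: [0.0, 0.759, 0.651, 0.0]
force: [-0.4, -1.4, -1.0]
finger_gap: 0.0156
pos [ 0.5337 -0.0346  0.0802] yaw 81.2 z [ 4.e-04  1.e-04 -1.e+00] F [-0.4 -1.4 -1. ] gap 15.6 t 22.65
1 rows turn z -0.02 shift [-0.052  0.016  0.004]
pin 40,87, tip scene [[112. 157.]
 [275. 217.]
 [320. 233.]] top [[-19. 201.]
 [159. 224.]
 [207. 230.]]
hinge [[434. 274.]
 [438. 224.]
 [431. 325.]
 [673. 313.]] [[323. 242.]
 [327. 237.]
 [320. 248.]
 [554. 265.]]
```

View pics/s8a.png

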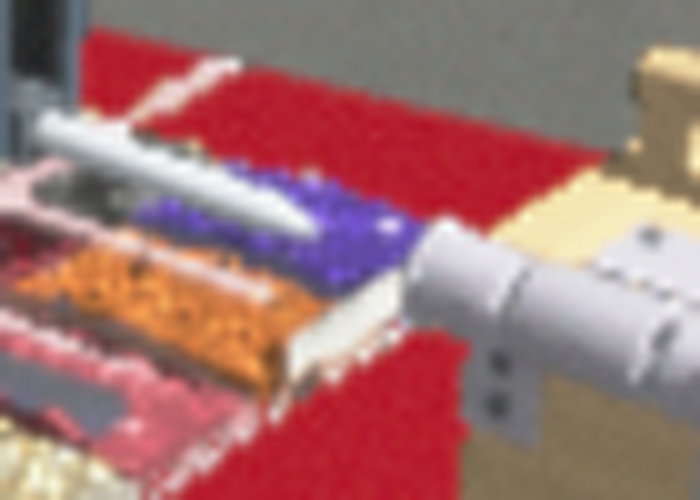

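View pics/t8a.png

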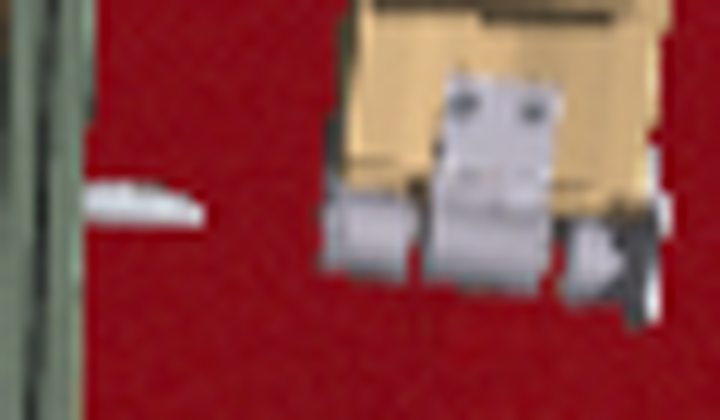

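```bash
python3 -m pendant '[[0,0,0,-0.4,0.01,0,5],[0,0,0,-0.5,0,0,5],[0,0,0,-0.4,0,0,5],[0,0,0,-0.3,0,0,5],[0,0,0,-0.2,0,0,5],[0,0,0,-0.2,0,0,5]]' 50; cat > chk.py <<'E'
from h import *
v=np.load("cal2.npy");b=v[6:9];s=manip.state();R=Rt(s)
d=np.array(s["tool_pos"])-[b[0],b[1],0];c,q=np.cos(b[2]),np.sin(b[2])
print("box frame x,y,z mm",np.round([1e3*(c*d[0]+q*d[1])+67.5,1e3*(-q*d[0]+c*d[1]),1e3*d[2]-80.1],1),"to home",round(1e3*(-q*d[0]+c*d[1])-64.8,1),"yaw",np.degrees(np.arctan2(R[1,0],R[0,0])).round(2)," F tool",(R.T@s["force"]).round(1),"T tool",(R.T@s["ft_torque"]).round(2),"gap",round(s["finger_gap"]*1e3,1),"t",round(s["time_s"],2))
E
python3 chk.py
```

```text
time_s: 23.35
tool_pos: [0.5277, -0.0746, 0.0799]
tool_rot: [-0.0, 0.759, 0.651, 0.0]
force: [-0.2, 0.4, -1.3]
finger_gap: 0.0156
box frame x,y,z mm [ -0.2 132.5  -0.2] to home 67.7 yaw 81.18  F tool [ 0.3 -0.3  1.3] T tool [ 0.07 -0.06 -0.03] gap 15.6 t 23.35
```

```bash
python3 -m pendant '[[0,0,0,-0.3,0,0,5],[0,0,0,-0.3,0,0,5],[0,0,0,-0.3,0,0,5]]'; python3 chk.py; python3 - <<'E'
from h import *
c,im=grab("scene");show(im,265,175,365,235,7,"s9a")
E
```

```text
time_s: 23.65
tool_pos: [0.525, -0.0924, 0.0799]
tool_rot: [0.0, 0.759, 0.651, 0.0]
force: [0.1, 0.6, -2.2]
finger_gap: 0.0154
box frame x,y,z mm [ -0.2 114.6  -0.2] to home 49.8 yaw 81.21  F tool [ 0.6 -0.   2.2] T tool [ 0.09 -0.05  0.04] gap 15.4 t 23.65
```

View pics/s9a.png

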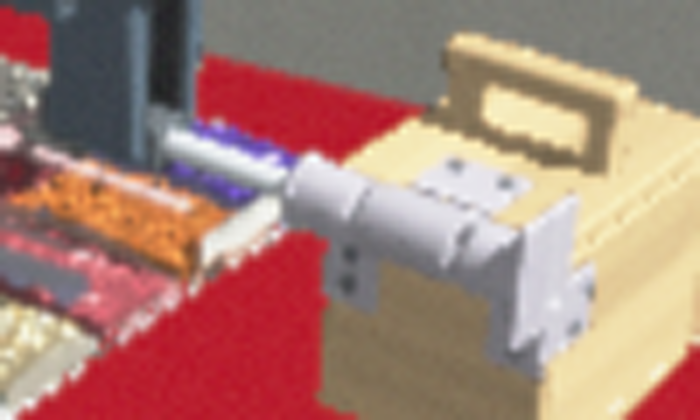

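Shank (170,140)–(285,180 in the crop) is entering the ring and knuckle with no contact force. I'll continue.

```bash
python3 -m pendant '[[0,0,0,-0.3,0,0,5],[0,0,0,-0.3,0,0,5],[0,0,0,-0.3,0,0,5]]'; python3 chk.py; python3 -m pendant '[[0,0,0,-0.3,0,0,5],[0,0,0,-0.3,0,0,5]]'; python3 chk.py
```

```text
time_s: 24.0
tool_pos: [0.5222, -0.1102, 0.0799]
tool_rot: [0.0, 0.759, 0.651, 0.0]
force: [-0.2, 0.3, -1.4]
finger_gap: 0.0155
box frame x,y,z mm [-0.2 96.6 -0.2] to home 31.8 yaw 81.21  F tool [ 0.3 -0.2  1.4] T tool [ 0.03 -0.11  0.04] gap 15.5 t 24.0
time_s: 24.2
tool_pos: [0.5204, -0.1221, 0.0799]
tool_rot: [-0.0, 0.759, 0.651, 0.0]
force: [0.0, -0.3, -2.0]
finger_gap: 0.0154
box frame x,y,z mm [-0.2 84.5 -0.2] to home 19.7 yaw 81.2  F tool [-0.3  0.1  2. ] T tool [-0.   -0.1  -0.01] gap 15.4 t 24.2
```

```bash
python3 -m pendant '[[0,0,0,-0.3,0,0,5],[0,0,0,-0.3,0,0,5],[0,0,0,-0.1,0,0,5],[0,0,0,0,0,0,5]]'; python3 chk.py; python3 -m pendant '[[0,0,0,-0.1,0,0,5],[0,0,0,-0.05,0,0,5],[0,0,0,0,0,0,5]]'; python3 chk.py
```

```text
time_s: 24.6
tool_pos: [0.5183, -0.1357, 0.0799]
tool_rot: [0.0, 0.759, 0.651, 0.0]
force: [0.0, -0.0, -0.7]
finger_gap: 0.0159
box frame x,y,z mm [-0.2 70.7 -0.2] to home 5.9 yaw 81.17  F tool [0.  0.  0.7] T tool [ 0.02 -0.11  0.01] gap 15.9 t 24.6
time_s: 24.9
tool_pos: [0.5179, -0.1384, 0.0799]
tool_rot: [-0.0, 0.759, 0.651, 0.0]
force: [-0.8, 0.0, -0.9]
finger_gap: 0.0156
box frame x,y,z mm [-0.3 68.  -0.2] to home 3.2 yaw 81.21  F tool [-0.1 -0.8  0.9] T tool [ 0.03 -0.12  0.01] gap 15.6 t 24.9
```

```bash
python3 -m pendant '[[0,0,0,-0.08,0,0,5],[0,0,0,0,0,0,5]]'; python3 chk.py; python3 -m pendant '[[0,0,0,-0.06,0,0,5],[0,0,0,0,0,0,5]]'; python3 chk.py; python3 -m pendant '[[0,0,0,-0.05,0,0,5],[0,0,0,0,0,0,5]]'; python3 chk.py
```

```text
time_s: 25.1
tool_pos: [0.5176, -0.14, 0.0799]
tool_rot: [0.0, 0.759, 0.651, 0.0]
force: [-0.5, 0.3, -2.4]
finger_gap: 0.0156
box frame x,y,z mm [-0.2 66.4 -0.2] to home 1.6 yaw 81.21  F tool [ 0.2 -0.5  2.4] T tool [ 0.01 -0.15 -0.01] gap 15.6 t 25.1
time_s: 25.3
tool_pos: [0.5175, -0.1413, 0.0799]
tool_rot: [0.0, 0.759, 0.651, 0.0]
force: [0.8, 0.0, -1.3]
finger_gap: 0.0155
box frame x,y,z mm [-0.2 65.1 -0.2] to home 0.3 yaw 81.2  F tool [0.1 0.7 1.3] T tool [ 0.1  -0.11  0.  ] gap 15.5 t 25.3
time_s: 25.5
tool_pos: [0.5173, -0.1422, 0.0799]
tool_rot: [-0.0, 0.759, 0.651, 0.0]
force: [-0.8, -0.3, -1.9]
finger_gap: 0.0156
box frame x,y,z mm [-0.2 64.1 -0.2] to home -0.7 yaw 81.2  F tool [-0.4 -0.8  1.9] T tool [ 0.06 -0.08  0.02] gap 15.6 t 25.5
```

```bash
python3 -m pendant '[[0,0,0,-0.04,0,0,5],[0,0,0,0,0,0,5]]'; python3 chk.py; python3 -m pendant '[[0,0,0,-0.04,0,0,5],[0,0,0,0,0,0,5]]'; python3 chk.py; python3 -m pendant '[[0,0,0,-0.04,0,0,5],[0,0,0,0,0,0,5]]'; python3 chk.py
python3 - <<'E'
from h import *
c,im=grab("scene");show(im,265,160,365,240,7,"s10a")
E
```

```text
time_s: 25.7
tool_pos: [0.5172, -0.1425, 0.0799]
tool_rot: [-0.0, 0.759, 0.651, 0.0]
force: [-0.6, 2.4, -0.1]
finger_gap: 0.0156
box frame x,y,z mm [-0.3 63.8 -0.2] to home -1.0 yaw 81.18  F tool [ 2.3 -1.   0.1] T tool [0.03 0.29 0.02] gap 15.6 t 25.7
time_s: 25.9
tool_pos: [0.5172, -0.1426, 0.0799]
tool_rot: [-0.001, 0.76, 0.65, 0.001]
force: [1.0, 5.9, -1.8]
finger_gap: 0.0155
box frame x,y,z mm [-0.3 63.7 -0.2] to home -1.1 yaw 81.15  F tool [6.  0.  1.8] T tool [-0.05  0.89  0.02] gap 15.5 t 25.9
time_s: 26.1
tool_pos: [0.5172, -0.1427, 0.08]
tool_rot: [-0.001, 0.76, 0.65, 0.001]
force: [1.9, 7.2, -0.3]
finger_gap: 0.0157
box frame x,y,z mm [-0.2 63.7 -0.1] to home -1.1 yaw 81.12  F tool [7.5 0.8 0.3] T tool [-0.05  1.35  0.03] gap 15.7 t 26.1
```

View pics/s10a.png

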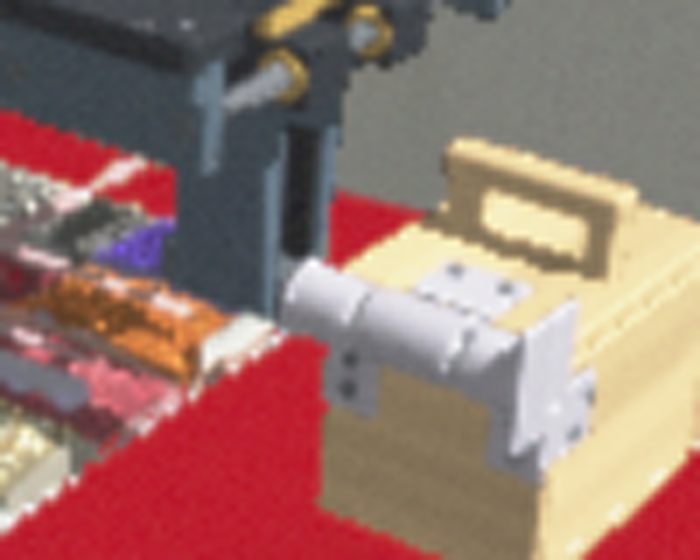

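```bash
python3 -m pendant '[[0,0,0,0.03,0,0.04,5],[0,0,0,0,0,0.04,5],[0,0,0,0,0,0,5]]'; python3 chk.py; python3 -m pendant '[[0,0,0,0,0,0,18],[0,0,0,0,0,0,22],[0,0,0,0,0,0,30],[0,0,0,0,0,0,40],[0,0,0,0,0,0,40]]'; python3 chk.py;python3 - <<'E'
from h import *
c,im=grab("wrist","w11")
show(im,180,130,330,330,3,"w11a")
E
```

```text
time_s: 26.45
tool_pos: [0.5174, -0.1426, 0.0787]
tool_rot: [-0.001, 0.76, 0.65, 0.001]
force: [0.7, 5.6, 0.8]
finger_gap: 0.0158
box frame x,y,z mm [-0.1 63.8 -1.4] to home -1.0 yaw 81.16  F tool [ 5.7 -0.2 -0.8] T tool [0.1  0.95 0.05] gap 15.8 t 26.45
time_s: 26.95
tool_pos: [0.517, -0.1441, 0.0783]
tool_rot: [0.0, 0.759, 0.651, -0.0]
force: [-0.3, -0.7, 0.0]
finger_gap: 0.0399
box frame x,y,z mm [-0.2 62.2 -1.8] to home -2.6 yaw 81.2  F tool [-0.8 -0.2 -0. ] T tool [ 0.04 -0.11 -0.05] gap 39.9 t 26.95
```

View pics/w11.png

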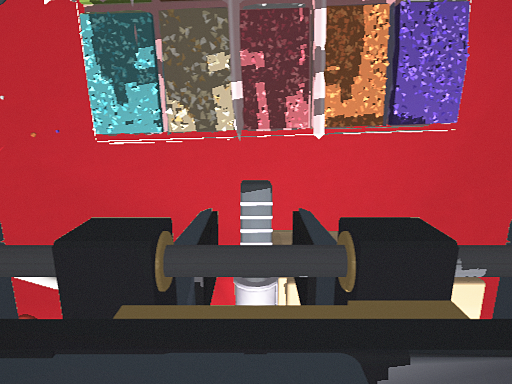

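```bash
python3 -m pendant '[[0,0,0,0,0,-0.4,50],[0,0,0,0,0,-0.8,60],[0,0,0,0,0,-1,60],[0,0,0,0,0,-1,60],[0,0,0,0,0,-1,60],[0,0,0,0,0,-1,60],[0,0,0,0,0,-1,60],[0,0,0,0,0,-0.5,60],[0,0,0,0,0,0,60]]'; python3 - <<'E'
from h import *
s=manip.state();c,im=grab("wrist","w12");show(im,170,90,320,230,5,"w12a")
v=np.load("cal2.npy");b=v[6:9]
c,im=grab("scene","s12");show(im,265,160,365,240,7,"s12a")
E
```

```text
time_s: 27.9
tool_pos: [0.5178, -0.1442, 0.214]
tool_rot: [0.001, 0.759, 0.651, 0.001]
force: [0.7, 0.1, 0.6]
finger_gap: 0.0599
```

View pics/w12.png

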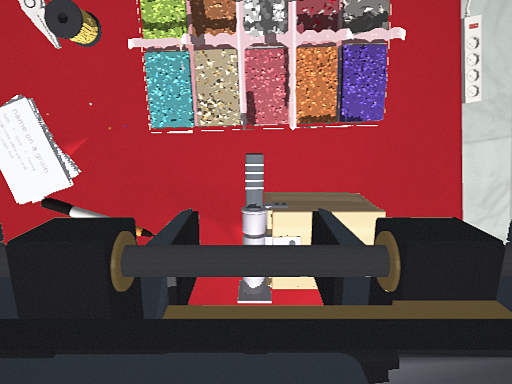

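View pics/s12a.png

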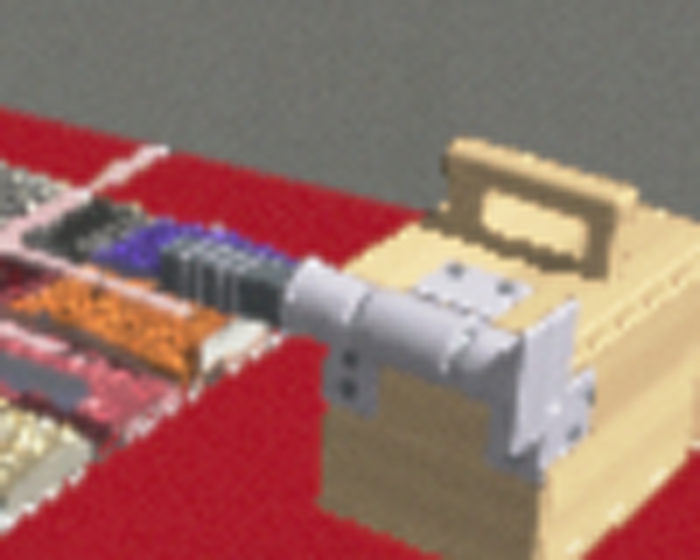

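View pics/s12.png

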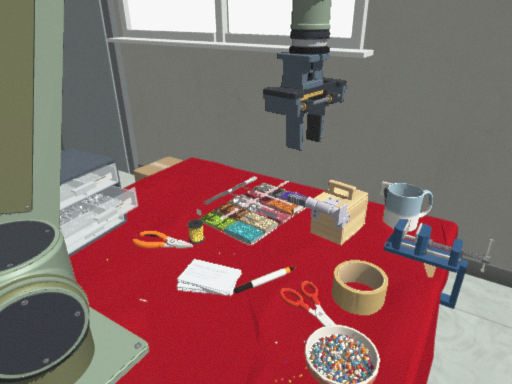

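View pics/w12a.png

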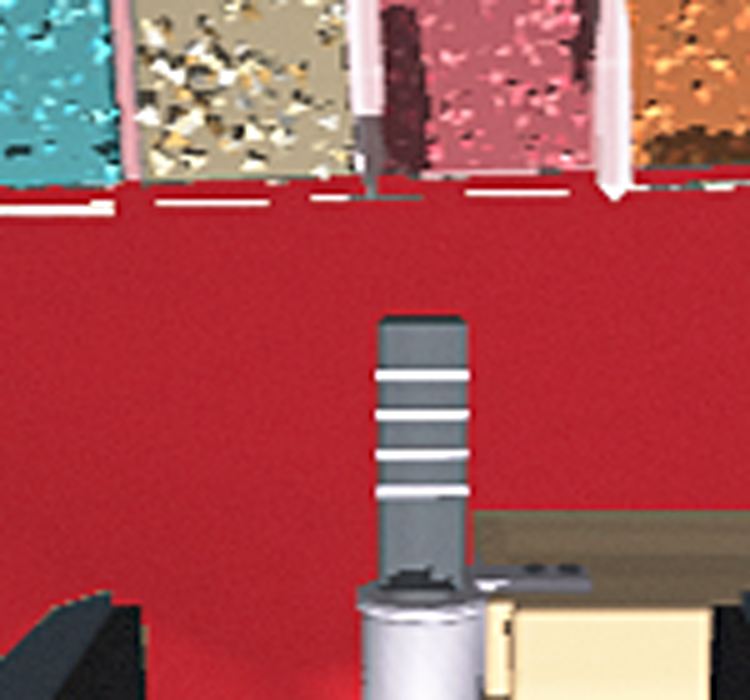

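```bash
python3 -m pendant '[[0,0,0,0,0,0,60],[0,0,0,0,0,0,60],[0,0,0,0,0,0,60],[0,0,0,0,0,0,60]]'; python3 - <<'E'
from h import *
c,im=grab("wrist","w13")
a=cv2.imread("pics/w12.png").astype(int);b=cv2.imread("pics/w13.png").astype(int);print(abs(a-b)[140:240,230:290].mean())
print(manip.hand_in())
E
```

```text
time_s: 28.4
tool_pos: [0.5169, -0.1439, 0.2119]
tool_rot: [-0.0, 0.759, 0.651, -0.0]
force: [0.5, -1.1, 0.4]
finger_gap: 0.0602
15.7325
the job is handed in; nothing more can be done
None
```

The lid is back on the box and the hinge pin is in through all three knuckles. I handed the job in at about 28.5 s.

- **Lid:** I lowered it by its handle until it touched at the height expected for fully seated. In the scene picture its knuckle sits in line between the box's two knuckles.
- **Pin:** I slid it in from the open ring end with almost no side force. It stopped where home was expected, about 1 mm past my estimate. I pushed it to about 7 N there, eased off, let go and lifted clear. The last close-ups show the grip flush against the ring with no shank visible.
- **Bystanders:** the mug, tape roll and spool look unmoved in the last scene picture, judged by eye only.

**Unclear check:** I compared two wrist pictures, one just after the lift and one about 0.5 s later, to confirm the pin stayed still. They differed by about 16 grey levels on average. The arm was still settling by about 2 mm in between, which probably explains it, so this neither confirms nor rules out a small pin movement. I didn't look at the later picture itself.

**Measurement disagreement:** the wrist camera's view differed from its stated mounting by up to 5 mm, so I fitted a correction from several views before placing the lid.

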